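# Restock the tea display from the lidded chest

### The job

Lift the lid off the wooden tea chest by its brass knob and set it flat on the cork mat, then take every tea tin out of the chest and stand it upright in the white display tray. Once all the tins are in, slide the tray by its black knob all the way to its stop, and then lay the wooden retaining bar across the two forked brass posts, down in both forks. Close the chest again with its lid, any time after it has been emptied, and do not disturb the fruit bowl, coffee cup and sugar jar.

Things in the scene. Friction and masses are not known exactly. Their poses are not given: they have to be found in the camera images.
- chest: dark wooden open-topped box, fixed, 228 x 130 mm outside, 84 mm tall, walls 6 mm, floor 8 mm thick, inside 216 (x) x 118 (y) mm; origin at the centre of its underside, x along its long side, z up. The tins stand in one row along its x, about 54 mm apart, sides nearly parallel to the chest's
- lid: loose wooden lid of the chest, 0.3 kg. Origin at the centre of its underside, x along its long side, z up. From below: a plug 204 x 106 x 10 mm that fits loosely (6 mm each side) inside the chest's mouth, then a plate 232 x 134 x 8 mm that rests on the rim, then the knob in the middle. Closed, its origin is 74 mm above the chest's origin; either way round is right
- lid_knob (a point): centre of the lid's brass knob, 45 mm above the lid's origin (27 mm above the top of the plate); the knob is a block 26 x 26 mm, 34 mm tall, sides parallel to the lid's, on a thin neck
- tin_green: a tea tin, green, square, 44 x 44 x 60 mm tall, 0.12 kg, rigid and closed; origin at the centre of its underside, z up through its lid. Two to four of the four tins are present in a run; all start standing in the chest
- tin_blue: a tea tin, blue, square, 44 x 44 x 60 mm tall, 0.12 kg, rigid and closed; origin at the centre of its underside, z up through its lid. Two to four of the four tins are present in a run; all start standing in the chest
- tin_copper: a tea tin, copper-coloured, square, 44 x 44 x 60 mm tall, 0.12 kg, rigid and closed; origin at the centre of its underside, z up through its lid. Two to four of the four tins are present in a run; all start standing in the chest
- tin_red: a tea tin, red, square, 44 x 44 x 60 mm tall, 0.12 kg, rigid and closed; origin at the centre of its underside, z up through its lid. Two to four of the four tins are present in a run; all start standing in the chest
- mat: cork mat, fixed, 270 x 160 mm, 5 mm thick; origin at the centre of its underside, x along its long side. The lid is laid here, about in the middle, any way round
- rack: base of the display rack, a fixed grey slab 370 x 230 mm, 12 mm thick; origin on its underside, x along its long side and along the tray, z up. It carries the tray's slide and two brass posts; a low fixed dark steel rail (32 mm high) runs along its -y edge
- tray (a joint): slide of the tray along the rack's y, in m: grows as the tray moves towards the rack's -y, from 0 to the stop at 0.100 (fully home); starts at 0 to 0.03, stays where left, friction about 2 N, so a pull of 5 N moves it
- tray_floor (a point): centre of the tray's loading area, on its inner floor, axes as the rack's; the loading area is 216 mm (x) x 70 mm (y), with walls 5 mm thick whose tops are 16 mm above this point; tins stand there in one row along x. This point is 19.5 mm above the work surface
- tray_knob (a point): centre of the black knob on the tray's open end at -x, 22 x 22 x 40 mm tall, its top 20 mm above this point, sides parallel to the rack's; this point is 58.5 mm above the work surface; move the tray with it
- rack_seat (a point): point midway between the floors of the two forks, axes as the rack's, 60 mm above the work surface; the posts stand 160 mm to either side along x, each 24 mm (x) by 40 mm (y), with a fork 26 mm wide (y), 14 mm deep, open at top and ends. The bar's origin belongs here, its x along the rack's x (either way round), beside the home tray's +y side, above the bare slab
- bar: loose wooden bar with brass ends, 350 (x) x 16 (y) x 20 (z) mm, 0.15 kg; origin at the centre of its underside. Starts lying on the work surface, on its 350 x 16 mm face
- fruit_bowl: white bowl of fruit, 130 mm wide, about 70 mm tall; a bystander: leave it where it is (origin at the centre of its underside)
- coffee_cup: blue mug, 76 mm wide, 70 mm tall; a bystander: leave it where it is (origin at the centre of its underside)
- sugar_jar: glass jar with brass cap, 70 mm wide, 110 mm tall; a bystander: leave it where it is (origin at the centre of its underside)

How it is judged:
By the outcome, as a careful person would: the job done as asked, in the order asked, and still so for the second after the job is handed in, with the robot touching nothing.
Of tin_green, tin_blue, tin_copper, tin_red only 2 to 4 are there at a start; the rules pass over those that are not, and their reading is None.
At some moment in a run one of bar, lid may be knocked a few centimetres aside while the robot is not near it.
Once in a run the grip may slacken for a moment while it holds something.
It also fails if it takes over 210 s, if anything falls off the work surface, if the arm or the gripper's body presses on something with over 40 N, if the wrist force passes 120 N, or if a joint passes its speed limit or range.

### The arm

A 7-joint arm with a two-finger parallel gripper is mounted at the origin on the work surface. World frame = base frame: x ahead of the robot, y to its left, z up, the work surface at z = 0. Lengths are in m, angles in rad, forces in N, time in s.
With the tool pointing down it reaches from about 0.4 to 0.85 m from the base axis. Payload 4.5 kg.
Tool frame: the origin (TCP) lies midway between the tips of the shut fingers; the grasp point (between the pads) lies 19 mm behind it; z points along the fingers, y is the line along which they close (so a half turn about z gives the same grasp; the last joint's range is limited). The gripper opens to 88 mm and grips with 3 to 60 N. Pads are 18 mm wide; open, the fingers measure 123 mm over their backs; the gripper's body (75 mm by 187 mm) begins 45 mm behind the grasp point.
Start: joints at [1.347, 0.689, -0.195, 1.565, 0.157, 0.902, -0.215], TCP at [0.159, -0.604, 0.239] pointing down, gripper open.
Joint ranges: [-3.01, 3.01], [-0.46, 2.08], [-1.47, 1.51], [0.13, 2.56], [-1, 4.14], [0.04, 2.09], [-2.66, 2.66]. Speed limits (rad/s): [2.57, 2.57, 3.14, 3.14, 3.14, 3.14, 3.14].

### API

Orientations are given as a unit quaternion [x, y, z, w].
In Python, from plant import sensors, eyes, finish_job gives the robot as it stands.
- The arm moves only by the tool send_rows, never from a script. Its argument "rows" is text: rows parted by semicolons, each of 4 numbers parted by spaces: the shift along the tool's x, y, z normalised to -1 to 1, where 1 is 30 cm, then the turn about the tool's z normalised to -1 to 1, where 1 is 2 pi rad. A call has 1 to 10 rows; each row is the pose to reach, as a shift and turn from the pose commanded when the call began, along the tool's axes at that moment, turning the shorter way round; what a row does not reach only later rows make up. A row lasts 1/12 s, in which the tool goes at most 41.7 mm and 7.16 degrees, less where a joint would pass 70% of its speed; a pose out of reach is approached as far as the arm can. A call with a number of a shift or a turn outside -1 to 1 is refused whole. A call with a gripper value outside its range is refused whole. "jaw" is the closure, from -1 (fully open) to 1 (shut), set as the call begins (left out, the last holds). The fingers move at their own pace and stop on an object; "force" is the grip in N (left out, the last holds). Time passes only in rows, so rows that repeat a pose let the fingers close. It gives the time, the measured TCP pose, the force, the opening and the grip force at its end, in the units of the state.
- sensors.get_state(): the state, without advancing time (a new reading comes with each control period).
- eyes.snapshot(name): name is "scene" or "top"; returns (picture, depth): 384x512x3 uint8, red, green, blue; 384x512 float32, m along the optical axis (not along the pixel's ray), 0 where there is no reading.
- eyes.calibration(name): a dict with "fov_y" (degrees; the focal length in pixels is half the picture's height over the tangent of half this angle, whatever the lens; pixels are square), "cx", "cy" (the principal point, pixels), "world_from_camera" (4x4, takes a point from camera to world coordinates). Camera axes: x right, y down, z forward; pixel columns grow to the right and rows downward; lengths in m; the calibration is good to about 2 mm. A picture is of the moment at which its call begins. calibration takes no time and is no camera call.
- finish_job(): hands the job in; it is judged then, once.
The state is a dict: "clock": time; "q": joint angles; "qd": joint speeds; "joint_torque": joint torques, N m; "tool_pos": TCP position; "eef_rot": TCP orientation; "contact_force": force on the tool from outside, world axes, zero at the start; "moment": the same for the moment, N m; "opening": opening from 0.0 (shut) to 1.0 (fully open); "finger_force": force on a finger pad.
Only numpy, scipy, OpenCV 4.12 (cv2) and the standard library are available. Lean on these libraries where they do the work, as an engineer would, in place of code of your own. Each camera call takes 0.05 s, during which the arm holds its last target. There are 200 camera calls.

## Working session

There is one attempt and no reset: what is moved stays moved. The work goes in short steps, Python scripts to look and compute and a tool call to move; the robot and the scene stay as the last step left them, time stands still between calls to the robot, and variables do not carry over. Pictures are saved under pics/ and viewed, at most 16 in all, crops included, and the job is handed in when it is done.

Besides the shell and the picture viewer there is one more tool, called as a command line: name --argument value ..., lists and objects as JSON in quotes. send_rows: Moves the arm, as the interface text tells. Scaled input: -1 to 1 covers 30 cm each way for a shift and 2 pi rad each way for a turn. Its arguments: {"type":"object","properties":{"rows":{"type":"string"},"jaw":{"type":"number"},"force":{"type":"number"}},"required":["rows"]}

```bash
ls; mkdir -p pics
cat > h.py <<'E'
import numpy as np, cv2
from plant import sensors, eyes, finish_job
from scipy.spatial.transform import Rotation as R
def cal(n):
    c=eyes.calibration(n); f=192/np.tan(np.radians(c["fov_y"])/2); return f,c["cx"],c["cy"],np.array(c["world_from_camera"])
def snap(n,save=None):
    p,d=eyes.snapshot(n)
    if save: cv2.imwrite("pics/"+save,cv2.cvtColor(p,cv2.COLOR_RGB2BGR))
    return p,d
def cloud(n,d):
    f,cx,cy,T=cal(n); v,u=np.mgrid[0:384,0:512]
    P=np.stack([(u-cx)/f*d,(v-cy)/f*d,d],-1)@T[:3,:3].T+T[:3,3]; P[d==0]=np.nan; return P
def ray(n,u,v,z):
    f,cx,cy,T=cal(n); r=T[:3,:3]@np.array([(u-cx)/f,(v-cy)/f,1]); return T[:3,3]+r*(z-T[2,3])/r[2]
E
python3 - <<'E'
from h import *
for n in("scene","top"):
    p,d=snap(n,n+"0.png"); np.savez("/tmp/"+n+"0.npz",p=p,d=d); print(n,cal(n), eyes.calibration(n).keys())
print(sensors.get_state())
E
```

```text
pics
scene (np.float64(405.4805187913392), 248.41842985378022, 187.4308498186716, array([[-0.57255624,  0.54727767, -0.61046417,  1.18727466],
       [ 0.81982313,  0.38973843, -0.41951637,  0.49042165],
       [ 0.00832941, -0.74066936, -0.67181807,  0.78537196],
       [ 0.        ,  0.        ,  0.        ,  1.        ]])) dict_keys(['fov_y', 'cx', 'cy', 'world_from_camera'])
top (np.float64(464.4409862649646), 258.8712538841853, 191.76761339901964, array([[-3.28708341e-04, -9.91190296e-01,  1.32445041e-01,
         3.84099803e-01],
       [-9.99998622e-01,  5.41366708e-04,  1.56962872e-03,
         5.15170208e-02],
       [-1.62750209e-03, -1.32444342e-01, -9.91189108e-01,
         1.39099221e+00],
       [ 0.00000000e+00,  0.00000000e+00,  0.00000000e+00,
         1.00000000e+00]])) dict_keys(['fov_y', 'cx', 'cy', 'world_from_camera'])
{'clock': 0.1, 'q': array([ 1.34682119,  0.68989117, -0.19453124,  1.56622742,  0.1573289 ,
        0.90249091, -0.21512081]), 'qd': array([ 0.00144733, -0.00076594, -0.00132803, -0.0028404 , -0.00113707,
        0.00030088, -0.00135078]), 'joint_torque': array([-2.21112990e-03, -5.28495812e+01, -1.27107605e+00, -1.53837651e+01,
       -5.25016291e-02,  2.02356365e-03,  5.33928528e-05]), 'tool_pos': array([ 0.15914639, -0.60382158,  0.23799946]), 'eef_rot': array([ 9.91699990e-01,  1.28570884e-01, -1.69912679e-04, -7.93195553e-04]), 'contact_force': array([-0.27062936,  0.53497005, -0.22905941]), 'moment': array([ 0.05897719, -0.01674996, -0.00255183]), 'finger_force': 0.0, 'opening': 1.0028491918555815}
```

View pics/top0.png

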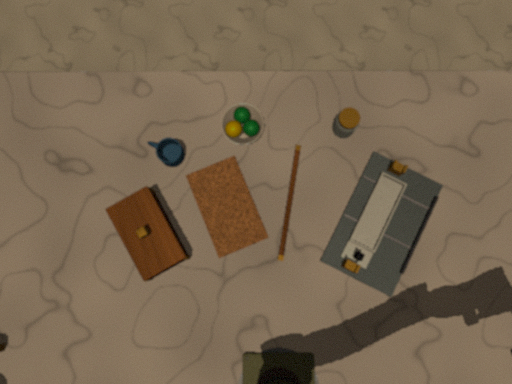

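View pics/scene0.png

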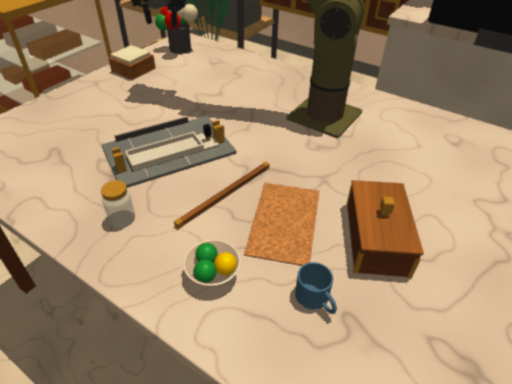

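The top view shows the chest with its lid (145,230), mat (228,205), bar (290,200), rack (380,220) with black knob (358,255) and brass posts at (398,168) and (351,266). The bystanders are the cup (171,151), bowl (243,123) and jar (346,120). The scene view agrees.

```bash
cat >> h.py <<'E'
def rect(P,m,zlo,zhi,name):
    """min-area rect of the world points of mask m in a height band"""
    z=P[...,2]; k=m&(z>zlo)&(z<zhi)
    k=cv2.morphologyEx(k.astype(np.uint8),cv2.MORPH_OPEN,np.ones((2,2)))
    n,l,s,_=cv2.connectedComponentsWithStats(k)
    out=[]
    for i in range(1,n):
        if s[i,4]<25: continue
        q=P[l==i]; (c,wh,a)=cv2.minAreaRect((q[:,:2]*1000).astype(np.float32))
        if wh[0]<wh[1]: wh=wh[::-1]; a+=90
        a=(a+90)%180-90
        print(name,s[i,4],"c",np.round(c,1),"med",np.round(np.median(q,0)*1000,1),"wh",np.round(wh,1),"ang",round(a,2)); out.append((c,wh,a))
    return out
def masks(p):
    h=cv2.cvtColor(p,cv2.COLOR_RGB2HSV); return h[...,0],h[...,1],h[...,2]
E
python3 - <<'E'
from h import *
for n in("top","scene"):
    D=np.load("/tmp/%s0.npz"%n); p,d=D["p"],D["d"]; P=cloud(n,d); H,S,V=masks(p)
    any_=np.ones_like(H,bool)
    print(n)
    X,Y=P[...,0],P[...,1]
    ws=(X>.2)&(X<.95)&(abs(Y)<.6)
    rect(P,ws,.085,.1,"lidtop")
    rect(P,ws&(Y>.2),.11,.15,"knob")
    rect(P,ws&(S>90)&(Y>-.1)&(Y<.26),.001,.012,"mat")
    rect(P,ws&(S>90),.013,.026,"bar")
    rect(P,ws&(Y<-.05),.006,.016,"slab")
    rect(P,ws&(Y<-.05),.017,.026,"trayfloor")
    rect(P,ws&(Y<-.05)&(X<.6),.05,.09,"posts/knob")
    rect(P,ws&(Y<-.05),.05,.09,"posts")
    rect(P,ws,.1,.12,"high")
    if n=="top":
        for q in [(145,230),(398,168),(358,255),(351,266),(290,200),(228,205),(300,320)]: print(q,p[q[1],q[0]],P[q[1],q[0]].round(4))
E
```

```text
top
lidtop 3838 c [441.5 377. ] med [nan nan nan] wh [229.8 150.7] ang 27.83
knob 109 c [439.6 373.1] med [nan nan nan] wh [32.7 19.6] ang -55.29
mat 3947 c [nan nan] med [nan nan nan] wh [0. 0.] ang 0.0
bar 594 c [538.4 -39.6] med [nan nan nan] wh [354.1  15.5] ang -10.52
slab 5535 c [nan nan] med [nan nan nan] wh [0. 0.] ang 0.0
trayfloor 55 c [666.5 -59.8] med [669.6 -60.6  19. ] wh [51.1 14. ] ang -14.64
trayfloor 904 c [ 507.6 -299.7] med [nan nan nan] wh [215.7  65.6] ang -27.27
trayfloor 30 c [ 403.9 -210.7] med [ 403.9 -210.5   19.8] wh [29.3  7.7] ang -0.64
trayfloor 25 c [ 403.9 -228.7] med [ 403.9 -226.    18.1] wh [18.8 11.6] ang 89.84
trayfloor 27 c [ 396.6 -253.2] med [ 395.1 -253.5   19.9] wh [20.9 11.5] ang 42.98
trayfloor 81 c [ 372.1 -212.8] med [ 374.9 -212.8   19.7] wh [44.1 35.3] ang -79.77
trayfloor 30 c [ 378.7 -266.1] med [ 379.1 -267.2   19.4] wh [25.9 14.4] ang -18.29
trayfloor 31 c [ 353.  -252.1] med [ 354.6 -252.4   19. ] wh [21.3 16.1] ang 52.24
posts/knob 70 c [ 375.8 -235.3] med [ 376.5 -229.6   71.8] wh [35.  21.3] ang 71.11
posts/knob 139 c [ 347.5 -
[... 2534 characters left out ...]
 [ 768.6 -170.7] med [ 772.1 -169.8   16.1] wh [36.6  6.8] ang -1.3
posts/knob 117 c [ 311.6 -238. ] med [nan nan nan] wh [151.8  26.2] ang 42.82
posts/knob 72 c [ 345. -251.] med [ 382.5 -222.1   60.4] wh [109.1  22.2] ang 37.72
posts 117 c [ 311.6 -238. ] med [nan nan nan] wh [151.8  26.2] ang 42.82
posts 72 c [ 345. -251.] med [ 382.5 -222.1   60.4] wh [109.1  22.2] ang 37.72
posts 133 c [ 610.2 -383.4] med [ 637.1 -339.4   63.1] wh [129.2  26.8] ang 54.22
posts 398 c [ 736.9 -210.5] med [ 784.9 -176.    69.2] wh [139.9  59.3] ang 24.19
high 395 c [ 738.9 -236.1] med [ 771.6 -194.   108.9] wh [153.8  56.8] ang 50.75
high 63 c [444.4 381.2] med [453.3 378.5 111.2] wh [41.  19.3] ang -41.49
```

```bash
cat >> h.py <<'E'
def crect(n,m,z,name,amin=20,roi=None):
    """colour mask -> contours -> rays onto plane z -> min-area rect (mm, deg)"""
    m=m.astype(np.uint8)
    if roi: r=np.zeros_like(m); r[roi[1]:roi[3],roi[0]:roi[2]]=1; m&=r
    out=[]
    for c in cv2.findContours(m,cv2.RETR_EXTERNAL,cv2.CHAIN_APPROX_NONE)[0]:
        A=cv2.contourArea(c)
        if A<amin: continue
        q=np.array([ray(n,u,v,z)[:2]*1000 for u,v in c[:,0]],np.float32)
        ce,wh,a=cv2.minAreaRect(q)
        if wh[0]<wh[1]: wh=wh[::-1]; a+=90
        a=(a+90)%180-90
        px=c[:,0].mean(0)
        print(n,name,"A",A,"px",px.round(),"c",np.round(ce,1),"wh",np.round(wh,1),"ang",round(a,2)); out.append((ce,wh,a))
    return out
E
cat > find.py <<'E'
from h import *
def top(p):
    H,S,V=masks(p)
    crect("top",(S>130)&(V>55),.092,"lid",500,(90,170,200,290))
    crect("top",(H>15)&(S>150)&(V>75),.136,"lidknob",20,(120,215,165,245))
    crect("top",(S>120)&(V>60),.005,"mat",500,(180,145,275,265))
    crect("top",(S>130),.020,"bar",100,(272,135,310,270))
    crect("top",(S<130),.012,"rack",100,(316,150,444,292)) if 0 else None
    crect("top",(V>85)&(S<80),.0195,"trayfloor",300,(345,165,410,265))
    crect("top",(S>140)&(V>60),.074,"posts",30,(330,150,450,290))
    crect("top",(V<35),.0785,"tknob",20,(345,235,375,265))
E
python3 - <<'E'
from find import *
D=np.load("/tmp/top0.npz"); p=D["p"]; top(p)
c=np.concatenate([cv2.resize(p[y:y+100,x:x+130],None,fx=5,fy=5,interpolation=cv2.INTER_NEAREST)[:,:390+260] for x,y in [(318,150)]],1)
c=cv2.resize(p[145:295,310:450],None,fx=4,fy=4,interpolation=cv2.INTER_NEAREST)
cv2.imwrite("pics/rack0.png",cv2.cvtColor(c,cv2.COLOR_RGB2BGR))
E
```

```text
top lid A 3857.5 px [146. 233.] c [441.6 369.3] wh [235.1 134.7] ang 29.62
top lidknob A 80.0 px [140. 232.] c [442.6 374. ] wh [29.5 28.8] ang -55.86
top mat A 4594.0 px [227. 206.] c [527.3 151.3] wh [269.6 159.9] ang 22.59
top bar A 408.0 px [289. 202.] c [538.5 -36. ] wh [348.1  15.8] ang -9.27
top trayfloor A 2521.5 px [378. 225.] c [ 468.2 -324.4] wh [281.5 167.2] ang -27.83
top trayfloor A 337.0 px [352. 180.] c [ 587.9 -233.3] wh [122.  60.] ang -1.43
top posts A 116.5 px [351. 266.] c [ 350.3 -205.6] wh [42.1 26.3] ang 63.36
top posts A 106.5 px [399. 167.] c [ 631.8 -350. ] wh [40.7 29.2] ang 62.51
top tknob A 35.5 px [358. 255.] c [ 380.2 -223.9] wh [20.6 18. ] ang 54.91
```

View pics/rack0.png

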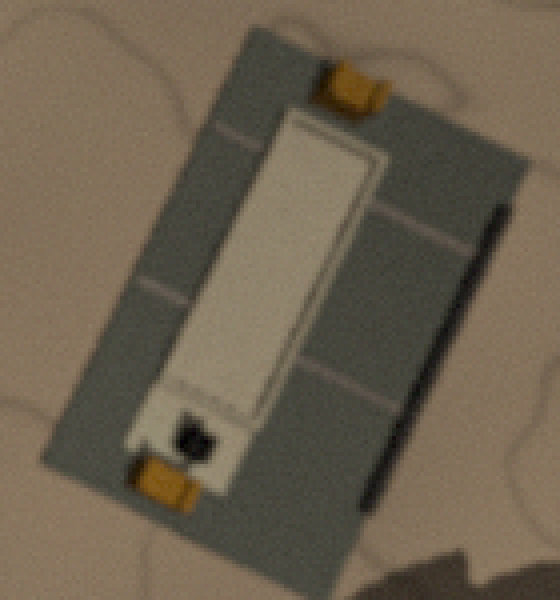

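The crop shows the slab, with the rail on its lower right, the tray and its black knob at (193,438), and the posts at (165,485) and (350,90). The measured sizes match the given ones, so I'll make a first move now.

send_rows --rows "0.9 -0.4 -0.1 0;0.9 -0.4 -0.1 0;0.9 -0.4 -0.1 0;0.9 -0.4 -0.1 0;0.9 -0.4 -0.1 0;0.9 -0.4 -0.1 0;0.9 -0.4 -0.1 0;0.9 -0.4 -0.1 0;0.9 -0.4 -0.1 0" --jaw -1

```text
clock: 0.85
tool_pos: [0.3934, -0.4162, 0.2688]
eef_rot: [0.991, 0.132, 0.001, -0.001]
contact_force: [-1.6, -0.7, -1.0]
opening: 0.995
finger_force: 0.0
```

```bash
cat >> h.py <<'E'
def go(x,y,z,yaw,cur=None):
    """print shift/turn (normalised) from the present (or given) pose to world TCP x,y,z (m), tool-x yaw (deg)"""
    s=sensors.get_state(); M=R.from_quat(s["eef_rot"]).as_matrix(); t=s["tool_pos"]
    yw=np.degrees(np.arctan2(M[1,0],M[0,0]))
    if cur: 
        t=np.array(cur[:3]); yw=cur[3]
    c,si=np.cos(np.radians(yw)),np.sin(np.radians(yw)); M=np.array([[c,si,0],[si,-c,0],[0,0,-1.]])
    d=M.T@(np.array([x,y,z])-t); w=(yw-yaw+180)%360-180
    print("pos",t.round(4),"yaw",round(yw,2),"q7",s["q"][6].round(2),"open",round(s["opening"]*88,1),"t",round(s["clock"],1),"-> row",(d/.3).round(4),round(w/360,4),"rows>=",np.ceil(max(np.linalg.norm(d)/.0417,abs(w)/7.16)))
E
python3 - <<'E'
from h import *
go(.442,.372,.25,29.6)
D=np.load("/tmp/top0.npz"); p=D["p"]
cs=np.array([ray("top",u/4+310-.4,v/4+145-.4,.012)[:2]*1000 for u,v in [(258,27),(525,162),(325,600),(45,460)]]); 
print(cs.round(1),[ (np.linalg.norm(e).round(1),np.degrees(np.arctan2(e[1],e[0])).round(2)) for e in np.roll(cs,-1,0)-cs],cs.mean(0))
H,S,V=masks(p); g=p.astype(int).sum(2)
for q in [(340,205),(378,215),(395,220),(450,180)]: print(p[q[1],q[0]])
E
```

```text
pos [ 0.3934 -0.4162  0.2688] yaw 15.21 q7 -0.7 open 87.6 t 0.8 -> row [ 0.8457 -2.4928  0.0628] -0.04 rows>= 19.0
[[ 691.7 -295.4]
 [ 588.2 -492.1]
 [ 266.4 -330. ]
 [ 367.2 -128.3]] [(np.float64(222.2), np.float64(-117.75)), (np.float64(360.3), np.float64(153.26)), (np.float64(225.5), np.float64(63.45)), (np.float64(365.0), np.float64(-27.25))] [ 478.40676775 -311.46735242]
[132 115  92]
[142 130 110]
[70 69 61]
[133 113  91]
```

send_rows --rows "0.3 -0.9 0 -0.02;0.3 -0.9 0 -0.04;0.3 -0.9 0 -0.04;0.3 -0.9 0 -0.04;0.3 -0.9 0 -0.04;0.3 -0.9 0 -0.04;0.3 -0.9 0 -0.04"

```text
clock: 1.43
tool_pos: [0.4068, -0.1346, 0.2686]
eef_rot: [0.968, 0.251, -0.001, -0.0]
contact_force: [0.8, -0.4, 0.6]
opening: 1.002
finger_force: 0.0
```

send_rows --rows "0.2 -0.9 0 0;0.2 -0.9 0 0;0.2 -0.9 0 0;0.2 -0.9 0 0;0.2 -0.9 0 0;0.2 -0.9 0 0;0.2 -0.9 0 0;0.2 -0.9 0 0"

```text
clock: 2.1
tool_pos: [0.3282, 0.1334, 0.2689]
eef_rot: [0.967, 0.255, 0.001, -0.001]
contact_force: [1.1, -0.3, -0.9]
opening: 0.997
finger_force: 0.0
```

```bash
python3 -c "
from h import *
go(.442,.372,.2,29.6)"
```

```text
pos [0.3282 0.1334 0.2689] yaw 29.59 q7 -1.76 open 87.7 t 2.1 -> row [ 0.7226 -0.5041  0.2297] -0.0 rows>= 7.0
```

send_rows --rows "0.723 -0.504 0.23 0;0.723 -0.504 0.23 0;0.723 -0.504 0.23 0;0.723 -0.504 0.23 0;0.723 -0.504 0.23 0;0.723 -0.504 0.23 0;0.723 -0.504 0.23 0;0.723 -0.504 0.23 0;0.723 -0.504 0.23 0"

```text
clock: 2.85
tool_pos: [0.4457, 0.3654, 0.1985]
eef_rot: [0.968, 0.251, -0.001, 0.001]
contact_force: [-1.0, -0.9, -0.9]
opening: 0.997
finger_force: 0.0
```

```bash
python3 -c "
from h import *
p,d=snap('scene','s1.png')
go(.442,.372,.1,29.6)"
```

```text
pos [0.4454 0.3643 0.1989] yaw 29.01 q7 -2.04 open 88.2 t 2.9 -> row [ 0.0024 -0.0279  0.3297] -0.0016 rows>= 3.0
```

View pics/s1.png

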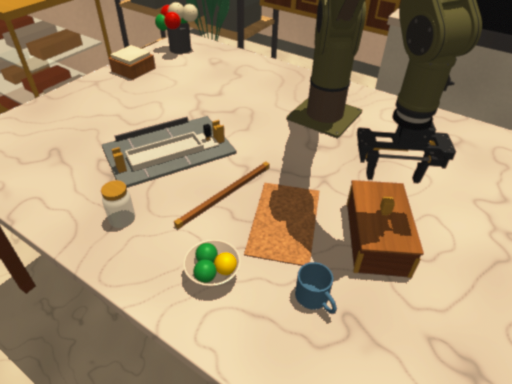

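The scene view shows the open gripper above the chest, with tips at (370,170) and (420,172) and the knob below at (387,206). Nothing else has moved.

```bash
cat >> h.py <<'E'
def proj(n,P):
    f,cx,cy,T=cal(n); q=T[:3,:3].T@(np.array(P)-T[:3,3]); return (q[:2]/q[2]*f+[cx,cy]).round(1)
E
python3 -c "
from h import *
print(proj('scene',[.4454,.3643,.199]),proj('scene',[.442,.372,.119]),proj('top',[.4454,.3643,.199]))
for i in range(3): snap('top'); s=sensors.get_state(); print(s['tool_pos'],s['qd'].round(3))
go(.442,.372,.1,29.6)"
```

```text
[391. 178.] [386.4 204.3] [137.6 229.7]
[0.44522118 0.36411012 0.19937375] [ 0.    -0.017 -0.004  0.008 -0.002 -0.002 -0.004]
[0.4450944  0.36430548 0.19972669] [-0.005 -0.01  -0.007 -0.002 -0.003 -0.003 -0.002]
[0.44497892 0.3647683  0.19998809] [-0.008 -0.005 -0.008 -0.005 -0.001 -0.002 -0.001]
pos [0.445  0.3648 0.2   ] yaw 29.03 q7 -2.04 open 87.9 t 3.0 -> row [ 0.003  -0.0259  0.3333] -0.0016 rows>= 3.0
```

send_rows --rows "0.002 -0.02 0.15 -0.0015;0.002 -0.02 0.25 -0.0015;0.002 -0.02 0.333 -0.0015;0.002 -0.02 0.333 -0.0015;0.002 -0.02 0.333 -0.0015;0.002 -0.02 0.333 -0.0015"

```text
clock: 3.55
tool_pos: [0.4431, 0.3729, 0.1015]
eef_rot: [0.967, 0.256, 0.001, -0.0]
contact_force: [-0.1, -0.6, -0.1]
opening: 1.0
finger_force: 0.0
```

send_rows --rows "0 0 0 0;0 0 0 0;0 0 0 0;0 0 0 0;0 0 0 0;0 0 0 0;0 0 0 0;0 0 0 0" --jaw 1 --force 35

```text
clock: 4.22
tool_pos: [0.4421, 0.3728, 0.0998]
eef_rot: [0.967, 0.256, -0.0, 0.0]
contact_force: [-0.6, 0.1, -0.4]
opening: 0.417
finger_force: 0.0
```

```bash
python3 -c "
from h import *
print(sensors.get_state()['finger_force'])
go(.442,.372,.2,29.6)"
```

```text
0.0
pos [0.4421 0.3728 0.0998] yaw 29.72 q7 -2.09 open 36.7 t 4.2 -> row [-0.0015  0.0023 -0.3341] 0.0003 rows>= 3.0
```

send_rows --rows "0 0 0 0;0 0 0 0;0 0 0 0;0 0 0 0"

```text
clock: 4.55
tool_pos: [0.4421, 0.3726, 0.0997]
eef_rot: [0.967, 0.256, -0.0, 0.0]
contact_force: [0.6, -0.4, -0.7]
opening: 0.287
finger_force: 35.0
```

send_rows --rows "0 0 -0.05 0;0 0 -0.1 0;0 0 -0.15 0;0 0 -0.2 0;0 0 -0.2 0;0 0 -0.2 0"

```text
clock: 5.05
tool_pos: [0.4421, 0.3729, 0.1598]
eef_rot: [0.967, 0.256, 0.0, -0.0]
contact_force: [-0.5, 0.5, -3.6]
opening: 0.285
finger_force: 35.0
```

```bash
python3 -c "
from h import *
print(sensors.get_state()['finger_force'])
go(.5273,.1513,.16,22.6)"
```

```text
34.99741315841675
pos [0.4421 0.3729 0.1598] yaw 29.71 q7 -2.06 open 25.1 t 5.0 -> row [-1.195e-01  7.823e-01 -7.000e-04] 0.0198 rows>= 6.0
```

Lid held (3 N of weight, opening 25 mm). Now to the mat.

send_rows --rows "-0.012 0.08 0 0.002;-0.036 0.2 0 0.006;-0.06 0.32 0 0.01;-0.084 0.44 0 0.014;-0.108 0.58 0 0.018;-0.12 0.7 0 0.02;-0.12 0.782 0 0.02;-0.12 0.782 0 0.02;-0.12 0.782 0 0.02;-0.12 0.782 0 0.02"

```text
clock: 5.88
tool_pos: [0.5261, 0.1519, 0.1588]
eef_rot: [0.981, 0.196, -0.001, -0.0]
contact_force: [-0.8, 0.8, -3.1]
opening: 0.291
finger_force: 35.0
```

```bash
python3 -c "
from h import *
print(sensors.get_state()['finger_force'])
go(.5273,.1513,.033,22.6)"
```

```text
34.997524973005056
pos [0.5261 0.1519 0.1588] yaw 22.55 q7 -1.8 open 25.6 t 5.9 -> row [0.0028 0.0034 0.4192] -0.0001 rows>= 4.0
```

send_rows --rows "0.003 0.003 0.1 0;0.003 0.003 0.2 0;0.003 0.003 0.3 0;0.003 0.003 0.36 0;0.003 0.003 0.4 0;0.003 0.003 0.42 0;0.003 0.003 0.426 0;0.003 0.003 0.426 0"

```text
clock: 6.55
tool_pos: [0.5284, 0.1516, 0.0322]
eef_rot: [0.981, 0.196, 0.0, -0.0]
contact_force: [0.4, -0.8, -3.0]
opening: 0.294
finger_force: 35.0
```

send_rows --rows "0 0 0 0;0 0 0 0;0 0 0 0;0 0 0 0;0 0 0 0" --jaw 0.1

```text
clock: 6.97
tool_pos: [0.5288, 0.1508, 0.0326]
eef_rot: [0.981, 0.195, 0.001, -0.0]
contact_force: [0.6, 0.5, -0.0]
opening: 0.455
finger_force: 0.0
```

send_rows --rows "0 0 -0.13 0;0 0 -0.26 0;0 0 -0.39 0;0 0 -0.5 0;0 0 -0.5 0;0 0 -0.5 0"

```text
clock: 7.47
tool_pos: [0.5295, 0.151, 0.1841]
eef_rot: [0.981, 0.195, 0.002, -0.0]
contact_force: [-0.3, 0.2, 0.4]
opening: 0.447
finger_force: 0.0
```

send_rows --rows "-0.9 0 0 0;-0.9 0 0 0;-0.9 0 0 0;-0.9 0 0 0;-0.9 0 0 0;-0.9 0 0 0"

```text
clock: 7.97
tool_pos: [0.2945, 0.054, 0.1817]
eef_rot: [0.981, 0.195, -0.001, -0.0]
contact_force: [1.3, -1.0, -0.5]
opening: 0.45
finger_force: 0.0
```

Run:
```python
from h import *
p,d=snap('top'); np.savez("/tmp/top2.npz",p=p,d=d)
c=cv2.resize(p[120:300,80:290],None,fx=3.5,fy=3.2,interpolation=cv2.INTER_CUBIC)
cv2.imwrite("pics/chest.png",cv2.cvtColor(c,cv2.COLOR_RGB2BGR))
go(.442,.372,.2,29.6)
```

```text
pos [0.2886 0.0505 0.1821] yaw 22.4 q7 -1.91 open 39.8 t 8.0 -> row [ 0.8811 -0.796  -0.0596] -0.02 rows>= 9.0
```

View pics/chest.png

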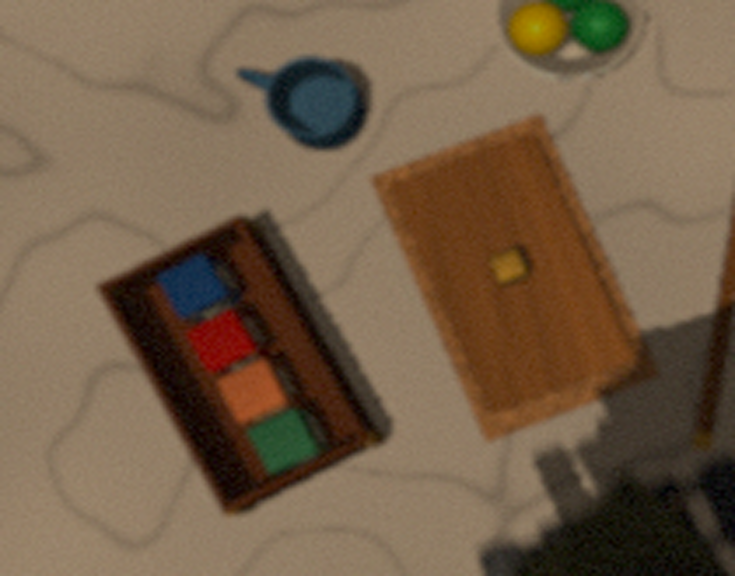

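The crop shows the lid flat on the mat (knob at 508,267) and four tins in a row in the chest: blue (193,287), red (222,340), copper (252,390), green (285,440).

```bash
cat >> find.py <<'E'
HUE={"blue":(100,125),"red":(0,4),"copper":(5,13),"green":(60,90)}
def tins(p,z,roi):
    H,S,V=masks(p); r={}
    for k,(a,b) in HUE.items():
        r[k]=crect("top",(((H>=a)&(H<=b))|((k=="red")&(H>175)))&(S>110)&(V>55),z,k,60,roi)
    return r
E
python3 - <<'E'
from find import *
p=np.load("/tmp/top2.npz")["p"]; tins(p,.068,(100,180,195,285))
H,S,V=masks(p)
for k,(u,v) in dict(b=(193,287),r=(222,340),c=(252,390),g=(285,440)).items(): u=int(80+u/3.5);v=int(120+v/3.2); print(k,H[v,u],S[v,u],V[v,u])
E
```

```text
top blue A 183.0 px [135. 209.] c [511.4 408.7] wh [42.7 40.5] ang 30.58
top red A 213.0 px [143. 226.] c [462.1 383.8] wh [47.7 46.5] ang 28.19
top copper A 490.0 px [143. 238.] c [438.8 373.7] wh [194.   61.1] ang 29.54
top copper A 73.5 px [125. 226.] c [450.2 437.1] wh [224.2  93.8] ang 1.18
top copper A 484.0 px [164. 228.] c [466.1 331. ] wh [231.7  34.9] ang 27.74
top green A 171.5 px [161. 257.] c [374.5 329.4] wh [40.6 39.8] ang 28.14
b 106 189 77
r 0 223 128
c 10 193 153
g 61 121 82
```

```bash
cat >> h.py <<'E'
def plan(wps,cur=None):
    """rows (normalised) through world waypoints (x,y,z m, yaw deg), each relative to the one before"""
    s=sensors.get_state(); M=R.from_quat(s["eef_rot"]).as_matrix()
    cur=cur or [*s["tool_pos"],np.degrees(np.arctan2(M[1,0],M[0,0]))]
    print("cur",np.round(cur,4),"q7",s["q"][6].round(2),"open",round(s["opening"]*88,1),"t",round(s["clock"],1))
    for w in wps:
        c,si=np.cos(np.radians(cur[3])),np.sin(np.radians(cur[3])); M=np.array([[c,si,0],[si,-c,0],[0,0,-1.]])
        d=M.T@(np.array(w[:3])-cur[:3]); t=(cur[3]-w[3]+180)%360-180
        print(np.round(w,3),"row",(d/.3).round(3),round(t/360,4),"n>=",np.ceil(max(np.linalg.norm(d)/.0417,abs(t)/7.16))); cur=list(w)
E
python3 - <<'E'
from find import *
p=np.load("/tmp/top0.npz")["p"]; H,S,V=masks(p)
c=np.array([478.4,-311.5])/1000; a=np.radians(-27); ex=np.array([np.cos(a),np.sin(a)]); ey=np.array([-ex[1],ex[0]])
poly=np.array([proj("top",[*(c+sx*.175*ex+sy*.105*ey),.012]) for sx,sy in [(1,1),(1,-1),(-1,-1),(-1,1)]],np.int32)
k=np.zeros_like(V); cv2.fillPoly(k,[poly],1)
o=crect("top",(k>0)&(V>110)&(S<90),.0355,"tray",200)
m=((k>0)&(V>110)&(S<90)); ys,xs=np.nonzero(m)
w=np.array([ray("top",u,v,.0195)[:2] for u,v in zip(xs,ys)]); l=np.c_[(w-c)@ex,(w-c)@ey]*1000
print("rack-frame x,y pct",np.percentile(l,[0.5,2,50,98,99.5],axis=0).round(1).tolist())
for nm,q in [("F",(.5076,-.2997)),("knob",(.3802,-.2239)),("seat",(.491,-.2778)),("knobdepth",(.3807,-.2246))]: print(nm,((np.array(q)-c)@ex*1000).round(1),((np.array(q)-c)@ey*1000).round(1))
plan([(.442,.372,.2,29.7),(.3745,.3294,.16,29.7),(.3745,.3294,.035,29.7)])
E
```

```text
top tray A 2324.0 px [372. 224.] c [ 482.6 -283.9] wh [278.8  81.9] ang -27.85Traceback (most recent call last):
  File "<stdin>", line 8, in <module>
  File "h.py", line 14, in ray
    f,cx,cy,T=cal(n); r=T[:3,:3]@np.array([(u-cx)/f,(v-cy)/f,1]); return T[:3,3]+r*(z-T[2,3])/r[2]
              ~~~^^^
  File "h.py", line 5, in cal
    c=eyes.calibration(n); f=192/np.tan(np.radians(c["fov_y"])/2); return f,c["cx"],c["cy"],np.array(c["world_from_camera"])
ValueError: time passes only in moves, steps and waits
```

```bash
sed -i 's/^def cal(n):/from functools import lru_cache\n@lru_cache(None)\ndef cal(n):/' h.py
cat > r.py <<'E'
from find import *
p=np.load("/tmp/top0.npz")["p"]; H,S,V=masks(p)
c=np.array([478.4,-311.5])/1000; a=np.radians(-27); ex=np.array([np.cos(a),np.sin(a)]); ey=np.array([-ex[1],ex[0]])
poly=np.array([proj("top",[*(c+sx*.175*ex+sy*.105*ey),.012]) for sx,sy in [(1,1),(1,-1),(-1,-1),(-1,1)]],np.int32)
k=np.zeros_like(V); cv2.fillPoly(k,[poly],1)
m=((k>0)&(V>110)&(S<90)); ys,xs=np.nonzero(m)
w=np.array([ray("top",u,v,.0355)[:2] for u,v in zip(xs,ys)]); l=np.c_[(w-c)@ex,(w-c)@ey]*1000
print("rack-frame x,y pct",np.percentile(l,[0.5,2,50,98,99.5],axis=0).round(1).tolist())
for nm,q in [("F",(.5076,-.2997)),("knob",(.3802,-.2239)),("seat",(.491,-.2778)),("knobdepth",(.3807,-.2246))]: print(nm,((np.array(q)-c)@ex*1000).round(1),((np.array(q)-c)@ey*1000).round(1))
E
python3 r.py; python3 -c "
from h import *
plan([(.442,.372,.2,29.7),(.3745,.3294,.16,29.7),(.3745,.3294,.035,29.7)])"
```

```text
rack-frame x,y pct [[-144.8, -12.4], [-139.5, -11.1], [-7.4, 29.5], [121.1, 65.9], [129.1, 67.8]]
F 20.7 23.8
knob -127.3 33.5
seat -4.1 35.7
knobdepth -126.5 33.1
cur [ 0.2886  0.0505  0.1821 22.397 ] q7 -1.91 open 39.8 t 8.0
[ 0.442  0.372  0.2   29.7  ] row [ 0.881 -0.796 -0.06 ] -0.0203 n>= 9.0
[ 0.374  0.329  0.16  29.7  ] row [-0.266  0.012  0.133] 0.0 n>= 3.0
[ 0.374  0.329  0.035 29.7  ] row [0.    0.    0.417] 0.0 n>= 3.0
```

send_rows --rows "0.881 -0.796 0.07 -0.02;0.881 -0.796 0.07 -0.02;0.881 -0.796 0.07 -0.02;0.881 -0.796 0.07 -0.02;0.881 -0.796 0.07 -0.02;0.881 -0.796 0.07 -0.02;0.881 -0.796 0.07 -0.02;0.881 -0.796 0.07 -0.02;0.881 -0.796 0.07 -0.02;0.881 -0.796 0.07 -0.02" --jaw -0.36

```text
clock: 8.85
tool_pos: [0.4507, 0.3829, 0.1592]
eef_rot: [0.966, 0.258, 0.001, -0.002]
contact_force: [0.3, 0.5, -0.0]
opening: 0.68
finger_force: 0.0
```

send_rows --rows "-0.13 0.01 0 0;-0.266 0.012 0 0;-0.266 0.012 0 0;-0.266 0.012 0 0;-0.266 0.012 0 0;-0.266 0.012 0 0"

```text
clock: 9.35
tool_pos: [0.3838, 0.3349, 0.1608]
eef_rot: [0.967, 0.256, 0.001, -0.0]
contact_force: [0.4, -0.3, -0.8]
opening: 0.674
finger_force: 0.0
```

```bash
python3 -c "
from h import *
plan([(.3745,.3294,.035,29.7)])"
```

```text
cur [ 0.3838  0.3349  0.1608 29.6667] q7 -2.11 open 59.4 t 9.3
[ 0.374  0.329  0.035 29.7  ] row [-0.036  0.     0.419] -0.0001 n>= 4.0
```

send_rows --rows "-0.036 0 0.1 0;-0.036 0 0.2 0;-0.036 0 0.3 0;-0.036 0 0.38 0;-0.036 0 0.419 0;-0.036 0 0.419 0;-0.036 0 0.419 0"

```text
clock: 9.93
tool_pos: [0.3739, 0.3292, 0.0347]
eef_rot: [0.967, 0.256, 0.0, 0.0]
contact_force: [0.5, -0.2, 0.5]
opening: 0.686
finger_force: 0.0
```

send_rows --rows "0 0 0 0;0 0 0 0;0 0 0 0;0 0 0 0;0 0 0 0" --jaw 1 --force 30

```text
clock: 10.35
tool_pos: [0.3738, 0.3295, 0.0361]
eef_rot: [0.967, 0.256, 0.001, -0.001]
contact_force: [0.9, 1.1, 4.7]
opening: 0.5
finger_force: 3.0
```

send_rows --rows "0 0 -0.1 0;0 0 -0.2 0;0 0 -0.3 0;0 0 -0.4 0;0 0 -0.45 0;0 0 -0.45 0;0 0 -0.45 0"

```text
clock: 10.93
tool_pos: [0.3734, 0.3286, 0.1706]
eef_rot: [0.967, 0.256, 0.001, -0.0]
contact_force: [0.1, -0.6, -1.2]
opening: 0.495
finger_force: 30.0
```

```bash
python3 -c "
from h import *
print(sensors.get_state()['finger_force'])
plan([(.45,.10,.17,29.7),(.5,-.15,.17,0),(.5753,-.3334,.17,-27.4),(.5753,-.3334,.047,-27.4)])"
```

```text
29.99994669109583
cur [ 0.3734  0.3286  0.1706 29.6828] q7 -2.12 open 43.6 t 10.9
[ 0.45  0.1   0.17 29.7 ] row [-0.155  0.788  0.002] -0.0 n>= 6.0
[ 0.5  -0.15  0.17  0.  ] row [-0.268  0.806  0.   ] 0.0825 n>= 7.0
[  0.575  -0.333   0.17  -27.4  ] row [0.251 0.611 0.   ] 0.0761 n>= 5.0
[  0.575  -0.333   0.047 -27.4  ] row [0.   0.   0.41] 0.0 n>= 3.0
```

send_rows --rows "-0.015 0.08 0 0;-0.045 0.2 0 0;-0.07 0.33 0 0;-0.1 0.46 0 0;-0.12 0.59 0 0;-0.14 0.7 0 0;-0.155 0.788 0 0"

```text
clock: 11.52
tool_pos: [0.4491, 0.0965, 0.1684]
eef_rot: [0.967, 0.255, -0.002, 0.001]
contact_force: [1.1, 0.8, -0.8]
opening: 0.497
finger_force: 30.0
```

send_rows --rows "-0.04 0.12 0 0.01;-0.08 0.24 0 0.02;-0.12 0.36 0 0.035;-0.16 0.48 0 0.05;-0.2 0.6 0 0.065;-0.24 0.72 0 0.075;-0.268 0.806 0 0.0825"

```text
clock: 12.1
tool_pos: [0.4986, -0.1535, 0.1682]
eef_rot: [1.0, -0.003, -0.002, 0.001]
contact_force: [0.9, -1.0, -1.1]
opening: 0.496
finger_force: 30.0
```

send_rows --rows "0.05 0.12 0 0.015;0.1 0.24 0 0.03;0.15 0.36 0 0.045;0.2 0.48 0 0.06;0.23 0.56 0 0.07;0.25 0.61 0 0.076;0.25 0.61 0 0.076;0.25 0.61 0 0.076;0.25 0.61 0 0.076;0.25 0.61 0 0.076"

```text
clock: 12.93
tool_pos: [0.5745, -0.33, 0.1693]
eef_rot: [0.972, -0.235, -0.001, -0.001]
contact_force: [0.4, 1.0, -1.0]
opening: 0.496
finger_force: 30.0
```

```bash
python3 -c "
from h import *
print(sensors.get_state()['finger_force'])
plan([(.5753,-.3334,.047,-27.4)])"
```

```text
29.99997745268047
cur [  0.5745  -0.33     0.1693 -27.1841] q7 -1.68 open 43.7 t 12.9
[  0.575  -0.333   0.047 -27.4  ] row [0.007 0.009 0.408] 0.0006 n>= 3.0
```

send_rows --rows "0.007 0.009 0.1 0;0.007 0.009 0.2 0;0.007 0.009 0.3 0;0.007 0.009 0.36 0;0.007 0.009 0.395 0;0.007 0.009 0.407 0;0.007 0.009 0.407 0;0.007 0.009 0.407 0"

```text
clock: 13.6
tool_pos: [0.5763, -0.3351, 0.0491]
eef_rot: [0.972, -0.236, 0.001, -0.0]
contact_force: [0.2, -0.5, -0.8]
opening: 0.496
finger_force: 30.0
```

send_rows --rows "0 0 0 0;0 0 0 0;0 0 0 0;0 0 0 0" --jaw -0.36

```text
clock: 13.93
tool_pos: [0.576, -0.3359, 0.0486]
eef_rot: [0.972, -0.236, 0.0, 0.0]
contact_force: [-0.5, 0.5, -0.2]
opening: 0.68
finger_force: 0.0
```

send_rows --rows "0 0 -0.13 0;0 0 -0.26 0;0 0 -0.39 0;0 0 -0.41 0;0 0 -0.41 0"

```text
clock: 14.35
tool_pos: [0.5778, -0.337, 0.1751]
eef_rot: [0.972, -0.237, 0.004, 0.001]
contact_force: [-0.3, -0.3, 0.2]
opening: 0.683
finger_force: 0.0
```

```bash
python3 -c "
from h import *
plan([(.48,-.10,.17,0),(.45,.12,.17,29.7),(.4183,.3566,.17,29.7),(.4183,.3566,.035,29.7)])"
```

```text
cur [  0.5778  -0.337    0.1751 -27.3674] q7 -1.68 open 60.1 t 14.3
[ 0.48 -0.1   0.17  0.  ] row [-0.653 -0.552  0.017] -0.076 n>= 7.0
[ 0.45  0.12  0.17 29.7 ] row [-0.1   -0.733  0.   ] -0.0825 n>= 6.0
[ 0.418  0.357  0.17  29.7  ] row [ 0.299 -0.737  0.   ] 0.0 n>= 6.0
[ 0.418  0.357  0.035 29.7  ] row [0.   0.   0.45] 0.0 n>= 4.0
```

send_rows --rows "-0.65 -0.55 0.02 -0.02;-0.65 -0.55 0.02 -0.04;-0.65 -0.55 0.02 -0.06;-0.65 -0.55 0.02 -0.076;-0.65 -0.55 0.02 -0.076;-0.65 -0.55 0.02 -0.076;-0.65 -0.55 0.02 -0.076"

```text
clock: 14.93
tool_pos: [0.4737, -0.0918, 0.1639]
eef_rot: [1.0, 0.005, -0.004, -0.003]
contact_force: [-0.2, 0.2, 0.3]
opening: 0.679
finger_force: 0.0
```

send_rows --rows "-0.1 -0.73 0 -0.02;-0.1 -0.73 0 -0.04;-0.1 -0.73 0 -0.06;-0.1 -0.73 0 -0.0825;-0.1 -0.73 0 -0.0825;-0.1 -0.73 0 -0.0825"

```text
clock: 15.43
tool_pos: [0.4465, 0.1267, 0.1644]
eef_rot: [0.965, 0.262, -0.0, -0.003]
contact_force: [0.3, 0.1, 0.1]
opening: 0.678
finger_force: 0.0
```

send_rows --rows "0.3 -0.737 0 0;0.3 -0.737 0 0;0.3 -0.737 0 0;0.3 -0.737 0 0;0.3 -0.737 0 0;0.3 -0.737 0 0;0.3 -0.737 0 0;0.3 -0.737 0 0;0.3 -0.737 0 0;0.3 -0.737 0 0"

```text
clock: 16.27
tool_pos: [0.4171, 0.3534, 0.1644]
eef_rot: [0.967, 0.255, -0.001, 0.001]
contact_force: [-0.0, -0.9, 0.2]
opening: 0.679
finger_force: 0.0
```

```bash
python3 -c "
from find import *
p,d=snap('top'); np.savez('/tmp/top3.npz',p=p)
tins(p,.0795,(320,150,444,292))
c=cv2.resize(p[145:295,310:450],None,fx=4,fy=4,interpolation=cv2.INTER_CUBIC)
cv2.imwrite('pics/rack1.png',cv2.cvtColor(c,cv2.COLOR_RGB2BGR))
plan([(.4183,.3566,.035,29.7)])"
```

```text
top green A 153.5 px [395. 185.] c [ 579.1 -333.6] wh [39.1 37.8] ang -28.18
cur [ 0.4173  0.3535  0.1647 29.549 ] q7 -2.08 open 59.9 t 16.3
[ 0.418  0.357  0.035 29.7  ] row [ 0.008 -0.007  0.432] -0.0004 n>= 4.0
```

View pics/rack1.png

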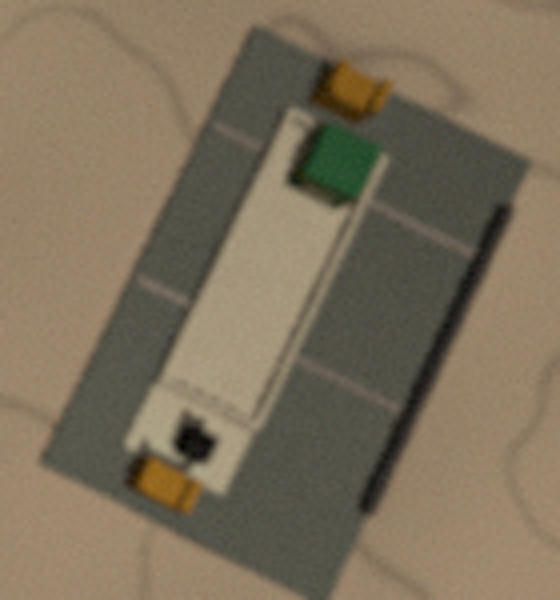

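The green tin stands upright inside the tray's far end at (340,160). Copper is next.

send_rows --rows "0.008 -0.007 0.1 0;0.008 -0.007 0.2 0;0.008 -0.007 0.3 0;0.008 -0.007 0.39 0;0.008 -0.007 0.432 0;0.008 -0.007 0.432 0;0.008 -0.007 0.432 0"

```text
clock: 16.9
tool_pos: [0.418, 0.3575, 0.0353]
eef_rot: [0.967, 0.256, -0.001, 0.001]
contact_force: [-1.2, 0.7, -0.1]
opening: 0.677
finger_force: 0.0
```

send_rows --rows "0 0 0 0;0 0 0 0;0 0 0 0;0 0 0 0;0 0 0 0;0 0 0 0" --jaw 1

```text
clock: 17.4
tool_pos: [0.4186, 0.3593, 0.0369]
eef_rot: [0.967, 0.256, 0.001, -0.0]
contact_force: [0.3, -1.5, 7.1]
opening: 0.499
finger_force: 29.5
```

send_rows --rows "0 0 -0.1 0;0 0 -0.2 0;0 0 -0.3 0;0 0 -0.4 0;0 0 -0.45 0;0 0 -0.45 0;0 0 -0.45 0;0 0 -0.45 0"

```text
clock: 18.07
tool_pos: [0.4172, 0.3582, 0.1695]
eef_rot: [0.967, 0.256, -0.001, 0.001]
contact_force: [0.0, 0.2, -2.4]
opening: 0.498
finger_force: 29.5
```

```bash
python3 -c "
from h import *
print(sensors.get_state()['finger_force'])
plan([(.46,.12,.17,29.7),(.49,-.12,.17,0),(.529,-.3095,.17,-27.4),(.529,-.3095,.048,-27.4)])"
```

```text
29.549498077249154
cur [ 0.4172  0.3582  0.1695 29.7156] q7 -2.08 open 43.8 t 18.1
[ 0.46  0.12  0.17 29.7 ] row [-0.27   0.76  -0.002] 0.0 n>= 6.0
[ 0.49 -0.12  0.17  0.  ] row [-0.31   0.744  0.   ] 0.0825 n>= 6.0
[  0.529  -0.31    0.17  -27.4  ] row [0.13  0.632 0.   ] 0.0761 n>= 5.0
[  0.529  -0.31    0.048 -27.4  ] row [0.    0.    0.407] 0.0 n>= 3.0
```

send_rows --rows "-0.03 0.08 0 0;-0.08 0.2 0 0;-0.12 0.33 0 0;-0.16 0.46 0 0;-0.2 0.58 0 0;-0.24 0.69 0 0;-0.27 0.76 0 0"

```text
clock: 18.65
tool_pos: [0.4597, 0.1159, 0.1689]
eef_rot: [0.967, 0.254, -0.002, 0.001]
contact_force: [0.3, -0.7, -0.4]
opening: 0.504
finger_force: 29.6
```

send_rows --rows "-0.05 0.11 0 0.01;-0.1 0.23 0 0.025;-0.15 0.35 0 0.04;-0.2 0.47 0 0.055;-0.25 0.59 0 0.07;-0.29 0.69 0 0.08;-0.31 0.744 0 0.0825"

```text
clock: 19.23
tool_pos: [0.4889, -0.1244, 0.1689]
eef_rot: [1.0, -0.004, -0.002, 0.001]
contact_force: [-0.0, 0.3, -1.5]
opening: 0.499
finger_force: 29.6
```

send_rows --rows "0.03 0.12 0 0.015;0.06 0.24 0 0.03;0.08 0.36 0 0.045;0.1 0.48 0 0.06;0.12 0.57 0 0.07;0.13 0.63 0 0.076;0.13 0.63 0 0.076;0.13 0.63 0 0.076;0.13 0.63 0 0.076;0.13 0.63 0 0.076"

```text
clock: 20.07
tool_pos: [0.5291, -0.3057, 0.1697]
eef_rot: [0.972, -0.235, -0.001, -0.001]
contact_force: [1.2, 0.5, -1.2]
opening: 0.5
finger_force: 29.5
```

```bash
python3 -c "
from h import *
print(sensors.get_state()['finger_force'])
plan([(.529,-.3095,.0485,-27.4)])"
```

```text
29.54952590429457
cur [  0.5291  -0.3057   0.1697 -27.1786] q7 -1.69 open 44.0 t 20.1
[  0.529  -0.31    0.048 -27.4  ] row [0.005 0.011 0.404] 0.0006 n>= 3.0
```

send_rows --rows "0.002 0.006 0.1 0;0.002 0.006 0.2 0;0.002 0.006 0.3 0;0.002 0.006 0.36 0;0.002 0.006 0.39 0;0.002 0.006 0.404 0;0.002 0.006 0.404 0;0.002 0.006 0.404 0"

```text
clock: 20.73
tool_pos: [0.53, -0.3097, 0.0504]
eef_rot: [0.972, -0.236, 0.001, 0.0]
contact_force: [0.6, -0.2, -1.1]
opening: 0.501
finger_force: 29.5
```

send_rows --rows "0 0 0 0;0 0 0 0;0 0 0 0;0 0 0 0" --jaw -0.36

```text
clock: 21.07
tool_pos: [0.5295, -0.3102, 0.05]
eef_rot: [0.972, -0.236, 0.001, 0.0]
contact_force: [-0.9, -0.4, -0.4]
opening: 0.677
finger_force: 0.0
```

send_rows --rows "0 0 -0.13 0;0 0 -0.26 0;0 0 -0.39 0;0 0 -0.41 0;0 0 -0.41 0;0 0 -0.41 0"

```text
clock: 21.57
tool_pos: [0.5288, -0.3099, 0.1724]
eef_rot: [0.972, -0.236, 0.0, 0.0]
contact_force: [-0.3, 0.4, -0.1]
opening: 0.683
finger_force: 0.0
```

```bash
python3 -c "
from h import *
plan([(.48,-.10,.17,0),(.46,.14,.17,29.7),(.4621,.3838,.17,29.7),(.4621,.3838,.038,29.7)])"
```

```text
cur [  0.5288  -0.3099   0.1724 -27.3503] q7 -1.68 open 60.1 t 21.6
[ 0.48 -0.1   0.17  0.  ] row [-0.466 -0.547  0.008] -0.076 n>= 6.0
[ 0.46  0.14  0.17 29.7 ] row [-0.067 -0.8    0.   ] -0.0825 n>= 6.0
[ 0.462  0.384  0.17  29.7  ] row [ 0.409 -0.702  0.   ] 0.0 n>= 6.0
[ 0.462  0.384  0.038 29.7  ] row [0.   0.   0.44] 0.0 n>= 4.0
```

send_rows --rows "-0.466 -0.547 0.008 -0.02;-0.466 -0.547 0.008 -0.04;-0.466 -0.547 0.008 -0.06;-0.466 -0.547 0.008 -0.076;-0.466 -0.547 0.008 -0.076;-0.466 -0.547 0.008 -0.076"

```text
clock: 22.07
tool_pos: [0.4769, -0.0917, 0.1683]
eef_rot: [1.0, 0.006, -0.003, -0.003]
contact_force: [0.1, 1.2, -0.0]
opening: 0.684
finger_force: 0.0
```

send_rows --rows "-0.067 -0.8 0 -0.02;-0.067 -0.8 0 -0.04;-0.067 -0.8 0 -0.06;-0.067 -0.8 0 -0.0825;-0.067 -0.8 0 -0.0825;-0.067 -0.8 0 -0.0825;-0.067 -0.8 0 -0.0825"

```text
clock: 22.65
tool_pos: [0.4584, 0.1488, 0.1688]
eef_rot: [0.965, 0.262, -0.0, -0.003]
contact_force: [0.6, 0.6, 0.8]
opening: 0.682
finger_force: 0.0
```

send_rows --rows "0.41 -0.7 0 0;0.41 -0.7 0 0;0.41 -0.7 0 0;0.41 -0.7 0 0;0.41 -0.7 0 0;0.41 -0.7 0 0;0.41 -0.7 0 0;0.41 -0.7 0 0;0.41 -0.7 0 0;0.41 -0.7 0 0"

```text
clock: 23.48
tool_pos: [0.4631, 0.3804, 0.1688]
eef_rot: [0.967, 0.255, -0.001, 0.002]
contact_force: [-0.2, 0.2, -0.4]
opening: 0.679
finger_force: 0.0
```

```bash
python3 -c "
from find import *
p,d=snap('top'); np.savez('/tmp/top4.npz',p=p)
tins(p,.0795,(320,150,444,292))
plan([(.4621,.3838,.038,29.7)])"
```

```text
top copper A 264.0 px [385. 202.] c [ 529.3 -306. ] wh [51.3 49.7] ang -29.2
top green A 150.5 px [395. 185.] c [ 579.2 -333.7] wh [39.4 37.8] ang -27.99
cur [ 0.4633  0.3806  0.1692 29.5574] q7 -2.04 open 60.1 t 23.5
[ 0.462  0.384  0.038 29.7  ] row [ 0.002 -0.011  0.437] -0.0004 n>= 4.0
```

send_rows --rows "0.002 -0.007 0.1 0;0.002 -0.007 0.2 0;0.002 -0.007 0.3 0;0.002 -0.007 0.39 0;0.002 -0.007 0.437 0;0.002 -0.007 0.437 0;0.002 -0.007 0.437 0"

```text
clock: 24.12
tool_pos: [0.4625, 0.3839, 0.0385]
eef_rot: [0.967, 0.256, -0.001, 0.001]
contact_force: [0.4, 0.1, 0.5]
opening: 0.681
finger_force: 0.0
```

send_rows --rows "0 0 0 0;0 0 0 0;0 0 0 0;0 0 0 0;0 0 0 0;0 0 0 0" --jaw 1

```text
clock: 24.62
tool_pos: [0.4632, 0.3859, 0.0404]
eef_rot: [0.967, 0.256, 0.001, -0.0]
contact_force: [0.4, -0.3, 5.9]
opening: 0.493
finger_force: 30.0
```

send_rows --rows "0 0 -0.1 0;0 0 -0.2 0;0 0 -0.3 0;0 0 -0.4 0;0 0 -0.45 0;0 0 -0.45 0;0 0 -0.45 0;0 0 -0.45 0"

```text
clock: 25.28
tool_pos: [0.4616, 0.3846, 0.1727]
eef_rot: [0.967, 0.256, -0.001, 0.001]
contact_force: [0.6, 0.7, -1.2]
opening: 0.497
finger_force: 30.0
```

```bash
python3 -c "
from h import *
print(sensors.get_state()['finger_force'])
plan([(.47,.14,.17,29.7),(.48,-.10,.17,0),(.4829,-.2855,.17,-27.4),(.4829,-.2855,.05,-27.4)])"
```

```text
29.9695582408458
cur [ 0.4616  0.3846  0.1727 29.7166] q7 -2.04 open 43.7 t 25.3
[ 0.47  0.14  0.17 29.7 ] row [-0.38   0.722  0.009] 0.0 n>= 6.0
[ 0.48 -0.1   0.17  0.  ] row [-0.367  0.711  0.   ] 0.0825 n>= 6.0
[  0.483  -0.286   0.17  -27.4  ] row [0.01  0.618 0.   ] 0.0761 n>= 5.0
[  0.483  -0.286   0.05  -27.4  ] row [0.  0.  0.4] 0.0 n>= 3.0
```

send_rows --rows "-0.04 0.08 0 0;-0.1 0.19 0 0;-0.16 0.31 0 0;-0.22 0.43 0 0;-0.28 0.54 0 0;-0.34 0.65 0 0;-0.38 0.72 0 0"

```text
clock: 25.87
tool_pos: [0.4688, 0.1361, 0.1722]
eef_rot: [0.967, 0.255, -0.003, 0.001]
contact_force: [0.2, 0.2, -0.8]
opening: 0.494
finger_force: 30.0
```

send_rows --rows "-0.05 0.11 0 0.01;-0.11 0.22 0 0.025;-0.17 0.33 0 0.04;-0.23 0.45 0 0.055;-0.29 0.56 0 0.07;-0.34 0.66 0 0.08;-0.367 0.711 0 0.0825"

```text
clock: 26.45
tool_pos: [0.4788, -0.1037, 0.1723]
eef_rot: [1.0, -0.004, -0.002, 0.001]
contact_force: [0.5, -0.3, -0.9]
opening: 0.497
finger_force: 30.0
```

send_rows --rows "0 0.12 0 0.015;0 0.24 0 0.03;0 0.36 0 0.045;0.01 0.48 0 0.06;0.01 0.57 0 0.07;0.01 0.62 0 0.076;0.01 0.62 0 0.076;0.01 0.62 0 0.076;0.01 0.62 0 0.076;0.01 0.62 0 0.076"

```text
clock: 27.28
tool_pos: [0.4838, -0.2817, 0.1736]
eef_rot: [0.972, -0.234, -0.001, -0.001]
contact_force: [0.8, -0.3, -0.9]
opening: 0.495
finger_force: 30.0
```

```bash
python3 -c "
from h import *
print(sensors.get_state()['finger_force'])
plan([(.4829,-.2855,.0505,-27.4)])"
```

```text
29.96956955641508
cur [  0.4838  -0.2817   0.1736 -27.104 ] q7 -1.69 open 43.5 t 27.3
[  0.483  -0.286   0.05  -27.4  ] row [0.003 0.013 0.41 ] 0.0008 n>= 3.0
```

send_rows --rows "0.001 0.007 0.1 0;0.001 0.007 0.2 0;0.001 0.007 0.3 0;0.001 0.007 0.36 0;0.001 0.007 0.395 0;0.001 0.007 0.408 0;0.001 0.007 0.408 0;0.001 0.007 0.408 0"

```text
clock: 27.95
tool_pos: [0.4838, -0.2855, 0.0524]
eef_rot: [0.972, -0.235, 0.001, -0.0]
contact_force: [-0.5, 0.0, -0.8]
opening: 0.494
finger_force: 30.0
```

send_rows --rows "0 0 0 0;0 0 0 0;0 0 0 0;0 0 0 0" --jaw -0.36

```text
clock: 28.28
tool_pos: [0.4831, -0.2866, 0.0518]
eef_rot: [0.972, -0.236, 0.0, 0.0]
contact_force: [0.4, -0.4, -0.2]
opening: 0.681
finger_force: 0.0
```

send_rows --rows "0 0 -0.13 0;0 0 -0.26 0;0 0 -0.39 0;0 0 -0.41 0;0 0 -0.41 0;0 0 -0.41 0"

```text
clock: 28.78
tool_pos: [0.4826, -0.2864, 0.1744]
eef_rot: [0.972, -0.236, 0.0, 0.0]
contact_force: [-0.8, 0.4, -0.8]
opening: 0.683
finger_force: 0.0
```

```bash
python3 -c "
from h import *
plan([(.48,-.06,.17,0),(.48,.17,.17,29.7),(.5114,.4087,.17,29.7),(.5114,.4087,.038,29.7)])"
```

```text
cur [  0.4826  -0.2864   0.1744 -27.3521] q7 -1.69 open 60.1 t 28.8
[ 0.48 -0.06  0.17  0.  ] row [-0.354 -0.666  0.015] -0.076 n>= 6.0
[ 0.48  0.17  0.17 29.7 ] row [ 0.    -0.767  0.   ] -0.0825 n>= 6.0
[ 0.511  0.409  0.17  29.7  ] row [ 0.485 -0.639  0.   ] 0.0 n>= 6.0
[ 0.511  0.409  0.038 29.7  ] row [0.   0.   0.44] 0.0 n>= 4.0
```

send_rows --rows "-0.354 -0.666 0.015 -0.02;-0.354 -0.666 0.015 -0.04;-0.354 -0.666 0.015 -0.06;-0.354 -0.666 0.015 -0.076;-0.354 -0.666 0.015 -0.076;-0.354 -0.666 0.015 -0.076"

```text
clock: 29.28
tool_pos: [0.4786, -0.0537, 0.1682]
eef_rot: [1.0, 0.004, -0.002, -0.002]
contact_force: [-0.2, 0.5, 0.9]
opening: 0.683
finger_force: 0.0
```

send_rows --rows "0 -0.767 0 -0.02;0 -0.767 0 -0.04;0 -0.767 0 -0.06;0 -0.767 0 -0.0825;0 -0.767 0 -0.0825;0 -0.767 0 -0.0825;0 -0.767 0 -0.0825"

```text
clock: 29.87
tool_pos: [0.4785, 0.1772, 0.1683]
eef_rot: [0.965, 0.261, -0.001, -0.003]
contact_force: [0.8, -0.4, -0.1]
opening: 0.681
finger_force: 0.0
```

send_rows --rows "0.48 -0.64 0 0;0.48 -0.64 0 0;0.48 -0.64 0 0;0.48 -0.64 0 0;0.48 -0.64 0 0;0.48 -0.64 0 0;0.48 -0.64 0 0;0.48 -0.64 0 0;0.48 -0.64 0 0;0.48 -0.64 0 0"

```text
clock: 30.7
tool_pos: [0.5105, 0.4047, 0.1687]
eef_rot: [0.967, 0.255, -0.001, 0.002]
contact_force: [-0.0, 0.5, 0.3]
opening: 0.679
finger_force: 0.0
```

```bash
python3 -c "
from find import *
p,d=snap('top'); np.savez('/tmp/top5.npz',p=p)
tins(p,.0795,(320,150,444,292))
plan([(.510,.4095,.038,29.7)])"
```

```text
top red A 205.0 px [378. 218.] c [ 483.7 -282.9] wh [45.  42.4] ang 62.92
top copper A 290.0 px [384. 205.] c [ 523.8 -302. ] wh [65.1 51.3] ang -28.2
top green A 154.0 px [395. 185.] c [ 579.2 -333.7] wh [39.5 37.8] ang -27.99
cur [ 0.5106  0.405   0.1692 29.5554] q7 -1.99 open 60.1 t 30.8
[ 0.51   0.41   0.038 29.7  ] row [ 0.006 -0.014  0.437] -0.0004 n>= 4.0
```

send_rows --rows "0.003 -0.01 0.1 0;0.003 -0.01 0.2 0;0.003 -0.01 0.3 0;0.003 -0.01 0.39 0;0.003 -0.01 0.437 0;0.003 -0.01 0.437 0;0.003 -0.01 0.437 0"

```text
clock: 31.33
tool_pos: [0.5098, 0.4102, 0.039]
eef_rot: [0.967, 0.256, -0.0, 0.0]
contact_force: [0.8, 0.1, 1.3]
opening: 0.68
finger_force: 0.0
```

send_rows --rows "0 0 0 0;0 0 0 0;0 0 0 0;0 0 0 0;0 0 0 0;0 0 0 0" --jaw 1

```text
clock: 31.83
tool_pos: [0.5106, 0.4116, 0.0408]
eef_rot: [0.967, 0.256, 0.001, -0.0]
contact_force: [0.8, -2.3, 8.0]
opening: 0.494
finger_force: 30.0
```

send_rows --rows "0 0 -0.1 0;0 0 -0.2 0;0 0 -0.3 0;0 0 -0.4 0;0 0 -0.45 0;0 0 -0.45 0;0 0 -0.45 0;0 0 -0.45 0"

```text
clock: 32.5
tool_pos: [0.5086, 0.4102, 0.1725]
eef_rot: [0.967, 0.256, -0.001, 0.001]
contact_force: [0.3, -1.0, -1.2]
opening: 0.497
finger_force: 30.0
```

```bash
python3 -c "
from h import *
print(sensors.get_state()['finger_force'])
plan([(.48,.17,.17,29.7),(.46,-.08,.17,0),(.4367,-.2616,.17,-27.4),(.4367,-.2616,.051,-27.4)])"
```

```text
29.99996904283762
cur [ 0.5086  0.4102  0.1725 29.722 ] q7 -2.0 open 43.7 t 32.5
[ 0.48  0.17  0.17 29.7 ] row [-0.48   0.648  0.008] 0.0001 n>= 6.0
[ 0.46 -0.08  0.17  0.  ] row [-0.471  0.691  0.   ] 0.0825 n>= 7.0
[  0.437  -0.262   0.17  -27.4  ] row [-0.078  0.605  0.   ] 0.0761 n>= 5.0
[  0.437  -0.262   0.051 -27.4  ] row [0.    0.    0.397] 0.0 n>= 3.0
```

send_rows --rows "-0.05 0.07 0 0;-0.13 0.17 0 0;-0.21 0.28 0 0;-0.29 0.39 0 0;-0.37 0.5 0 0;-0.44 0.6 0 0;-0.48 0.648 0 0"

```text
clock: 33.08
tool_pos: [0.4788, 0.164, 0.1721]
eef_rot: [0.967, 0.254, -0.003, 0.002]
contact_force: [-0.4, -0.3, -1.9]
opening: 0.494
finger_force: 30.0
```

send_rows --rows "-0.07 0.1 0 0.01;-0.15 0.21 0 0.025;-0.23 0.33 0 0.04;-0.31 0.45 0 0.055;-0.38 0.56 0 0.07;-0.44 0.65 0 0.08;-0.471 0.691 0 0.0825"

```text
clock: 33.67
tool_pos: [0.4585, -0.0848, 0.1725]
eef_rot: [1.0, -0.005, -0.002, 0.001]
contact_force: [-0.0, 0.1, -0.8]
opening: 0.495
finger_force: 30.0
```

send_rows --rows "-0.01 0.12 0 0.015;-0.03 0.24 0 0.03;-0.05 0.36 0 0.045;-0.06 0.48 0 0.06;-0.07 0.56 0 0.07;-0.078 0.61 0 0.076;-0.078 0.61 0 0.076;-0.078 0.61 0 0.076;-0.078 0.61 0 0.076;-0.078 0.61 0 0.076"

```text
clock: 34.5
tool_pos: [0.4378, -0.2598, 0.1736]
eef_rot: [0.972, -0.234, -0.0, -0.001]
contact_force: [-0.5, -0.4, -0.6]
opening: 0.496
finger_force: 30.0
```

```bash
python3 -c "
from h import *
print(sensors.get_state()['finger_force'])
plan([(.4367,-.2616,.0505,-27.4)])"
```

```text
29.999953075312078
cur [  0.4378  -0.2598   0.1736 -27.106 ] q7 -1.71 open 43.6 t 34.5
[  0.437  -0.262   0.05  -27.4  ] row [-0.001  0.007  0.41 ] 0.0008 n>= 3.0
```

send_rows --rows "-0.001 0.004 0.1 0;-0.001 0.004 0.2 0;-0.001 0.004 0.3 0;-0.001 0.004 0.36 0;-0.001 0.004 0.395 0;-0.001 0.004 0.408 0;-0.001 0.004 0.408 0;-0.001 0.004 0.408 0"

```text
clock: 35.17
tool_pos: [0.4375, -0.2623, 0.0523]
eef_rot: [0.972, -0.235, 0.001, -0.0]
contact_force: [-0.6, -0.4, -1.9]
opening: 0.498
finger_force: 30.0
```

send_rows --rows "0 0 0 0;0 0 0 0;0 0 0 0;0 0 0 0" --jaw -0.36

```text
clock: 35.5
tool_pos: [0.4368, -0.2632, 0.0517]
eef_rot: [0.972, -0.236, 0.0, 0.0]
contact_force: [0.3, 1.3, 0.5]
opening: 0.682
finger_force: 0.0
```

send_rows --rows "0 0 -0.13 0;0 0 -0.26 0;0 0 -0.39 0;0 0 -0.41 0;0 0 -0.41 0;0 0 -0.41 0"

```text
clock: 36.0
tool_pos: [0.4363, -0.2632, 0.1745]
eef_rot: [0.972, -0.236, 0.0, 0.0]
contact_force: [-0.1, 0.2, -0.0]
opening: 0.683
finger_force: 0.0
```

send_rows --rows "-0.2 -0.66 0 0;-0.2 -0.66 0 0;-0.2 -0.66 0 0;-0.2 -0.66 0 0;-0.2 -0.66 0 0;-0.2 -0.66 0 0;-0.2 -0.66 0 0;-0.2 -0.66 0 0"

```text
clock: 36.67
tool_pos: [0.4731, -0.0601, 0.1732]
eef_rot: [0.972, -0.236, -0.002, 0.001]
contact_force: [-0.3, -0.6, -0.1]
opening: 0.679
finger_force: 0.0
```

```bash
python3 -c "
from find import *
p,d=snap('top'); np.savez('/tmp/top6.npz',p=p)
tins(p,.0795,(320,150,444,292))
H,S,V=masks(p); crect('top',(V<35),.0785,'tknob',20,(345,235,375,265)); crect('top',(S>140)&(V>60),.074,'posts',30,(340,255,365,280))
crect('top',(S>130),.020,'bar',100,(262,125,320,280))
cv2.imwrite('pics/all2.png',cv2.cvtColor(cv2.resize(p[60:310,60:470],None,fx=1.9,fy=1.9,interpolation=cv2.INTER_CUBIC),cv2.COLOR_RGB2BGR))
plan([(.38,-.224,.17,-27.4),(.38,-.224,.045,-27.4)])"
```

```text
top blue A 185.5 px [371. 234.] c [ 438.4 -261.3] wh [40.5 39.8] ang -28.2
top red A 220.0 px [378. 218.] c [ 482.3 -282.8] wh [47.3 45.2] ang -25.91
top copper A 288.5 px [385. 204.] c [ 526.6 -303.5] wh [58.6 51.3] ang -28.2
top green A 144.0 px [395. 185.] c [ 579.2 -333.8] wh [38.  36.6] ang 62.64
top tknob A 49.0 px [356. 260.] c [ 367.6 -220. ] wh [39.9 17.4] ang -46.06
top tknob A 80.0 px [351. 239.] c [ 421.2 -211. ] wh [45.7 30.8] ang 89.98
top bar A 141.0 px [283. 240.] c [423.7 -16.5] wh [116.3  15.7] ang -8.39
top bar A 1557.0 px [305. 223.] c [510.2 -78.2] wh [398.3  92.3] ang -1.0
cur [  0.4731  -0.0611   0.1734 -27.4512] q7 -2.06 open 59.9 t 36.7
[  0.38   -0.224   0.17  -27.4  ] row [-0.025  0.625  0.011] -0.0001 n>= 5.0
[  0.38   -0.224   0.045 -27.4  ] row [0.    0.    0.417] 0.0 n>= 3.0
```

View pics/all2.png

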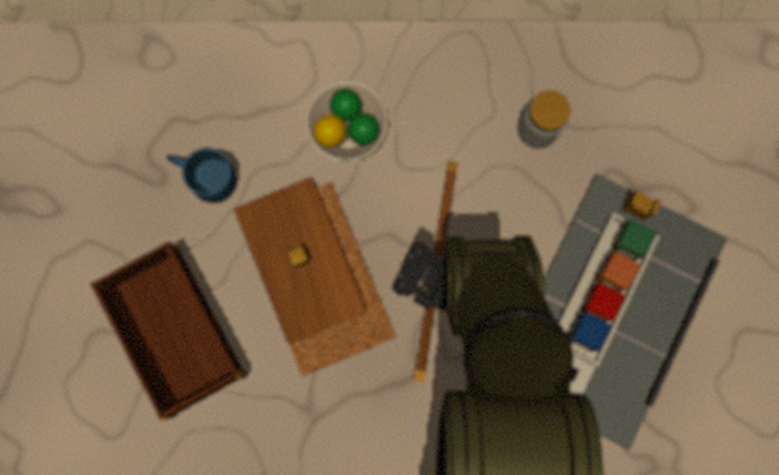

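The top view shows the chest empty and all four tins upright in the tray. The lid has been knocked up and to the left on the mat (knob at 298,256). I'll slide the tray now.

send_rows --rows "-0.025 0.625 0 0;-0.025 0.625 0 0;-0.025 0.625 0 0;-0.025 0.625 0 0;-0.025 0.625 0 0;-0.025 0.625 0 0;-0.025 0.625 0 0;-0.025 0.625 0 0"

```text
clock: 37.38
tool_pos: [0.3812, -0.2231, 0.1743]
eef_rot: [0.971, -0.237, -0.0, -0.0]
contact_force: [0.3, 0.4, -0.5]
opening: 0.684
finger_force: 0.0
```

```bash
python3 -c "
from find import *
p,d=snap('scene')
cv2.imwrite('pics/kn.png',cv2.cvtColor(cv2.resize(p[80:200,80:260],None,fx=4,fy=4,interpolation=cv2.INTER_CUBIC),cv2.COLOR_RGB2BGR))
print(proj('scene',[.38,-.224,.0785]))
plan([(.38,-.224,.045,-27.4)])"
```

```text
[207.  124.5]
cur [  0.3817  -0.2224   0.1743 -27.3272] q7 -1.76 open 59.8 t 37.4
[  0.38   -0.224   0.045 -27.4  ] row [-0.003  0.007  0.431] 0.0002 n>= 4.0
```

View pics/kn.png

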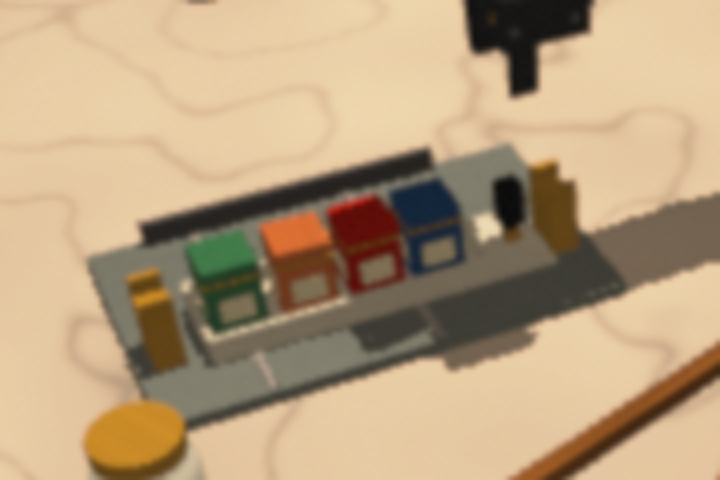

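All four tins are upright, and the black knob at (508,205) stands clear of the post. Descending to grip it.

send_rows --rows "0 0.005 0.1 0;0 0.005 0.2 0;0 0.005 0.3 0;0 0.005 0.39 0;0 0.005 0.43 0;0 0.005 0.43 0;0 0.005 0.43 0"

```text
clock: 38.02
tool_pos: [0.3814, -0.2231, 0.0451]
eef_rot: [0.972, -0.235, -0.0, -0.0]
contact_force: [0.1, -0.3, -0.0]
opening: 0.682
finger_force: 0.0
```

send_rows --rows "0 0 0 0;0 0 0 0;0 0 0 0;0 0 0 0;0 0 0 0;0 0 0 0;0 0 0 0;0 0 0 0" --jaw 1 --force 25

```text
clock: 38.68
tool_pos: [0.381, -0.2248, 0.046]
eef_rot: [0.972, -0.237, 0.001, 0.0]
contact_force: [-0.7, -2.1, 6.3]
opening: 0.246
finger_force: 25.0
```

```bash
python3 -c "
from h import *
s=sensors.get_state();print(s['finger_force'],s['contact_force'])
t=s['tool_pos']
plan([(t[0],t[1],t[2],-27.4)])"
```

```text
24.99734359793365 [-0.67098434 -2.07208431  6.33670132]
cur [  0.381   -0.2248   0.046  -27.3734] q7 -1.89 open 21.7 t 38.7
[  0.381  -0.225   0.046 -27.4  ] row [0. 0. 0.] 0.0001 n>= 1.0
```

send_rows --rows "0 0.015 0 0;0 0.04 0 0;0 0.07 0 0;0 0.1 0 0;0 0.13 0 0;0 0.16 0 0;0 0.19 0 0;0 0.21 0 0;0 0.22 0 0;0 0.22 0 0"

```text
clock: 39.52
tool_pos: [0.3509, -0.2836, 0.046]
eef_rot: [0.972, -0.237, 0.001, 0.0]
contact_force: [-0.2, -1.6, 5.1]
opening: 0.247
finger_force: 25.0
```

send_rows --rows "0 0.01 0 0;0 0.02 0 0;0 0.03 0 0;0 0.04 0 0;0 0.05 0 0;0 0.05 0 0;0 0.05 0 0"

```text
clock: 40.1
tool_pos: [0.3453, -0.2945, 0.046]
eef_rot: [0.972, -0.235, 0.001, -0.001]
contact_force: [2.0, 3.5, 6.0]
opening: 0.247
finger_force: 25.0
```

```bash
python3 -c "
from h import *
s=sensors.get_state();print(s['finger_force'],s['contact_force'])
t=s['tool_pos']; print(np.hypot(t[0]-.381,t[1]+.2248))
plan([(t[0],t[1],t[2],-27.4)])"
```

```text
25.020725073991343 [1.99546162 3.46727133 6.01499325]
0.0783195206196205
cur [  0.3453  -0.2945   0.046  -27.1976] q7 -1.79 open 21.7 t 40.1
[  0.345  -0.295   0.046 -27.4  ] row [0. 0. 0.] 0.0006 n>= 1.0
```

send_rows --rows "0 0.01 0 0;0 0.02 0 0;0 0.03 0 0;0 0.03 0 0;0 0.03 0 0;0 0.03 0 0"

```text
clock: 40.6
tool_pos: [0.3453, -0.2947, 0.0458]
eef_rot: [0.973, -0.23, 0.003, -0.006]
contact_force: [10.5, 21.9, 10.2]
opening: 0.242
finger_force: 25.0
```

```bash
python3 -c "
from h import *
s=sensors.get_state();print(s['finger_force'],s['contact_force'])
t=s['tool_pos']; print(np.hypot(t[0]-.381,t[1]+.2248))
plan([(t[0],t[1],t[2],-27.4)])"
```

```text
25.02950794994831 [10.5470664  21.93889697 10.23662533]
0.07850434263523064
cur [  0.3453  -0.2947   0.0458 -26.5941] q7 -1.78 open 21.3 t 40.6
[  0.345  -0.295   0.046 -27.4  ] row [0. 0. 0.] 0.0022 n>= 1.0
```

send_rows --rows "0 -0.015 0 0;0 -0.028 0 0;0 -0.028 0 0;0 -0.028 0 0"

```text
clock: 40.93
tool_pos: [0.3454, -0.2946, 0.0458]
eef_rot: [0.972, -0.234, 0.001, -0.001]
contact_force: [4.4, 6.2, 7.8]
opening: 0.249
finger_force: 24.9
```

send_rows --rows "0 0 0 0;0 0 0 0;0 0 0 0;0 0 0 0;0 0 0 0;0 0 0 0" --jaw -0.1

```text
clock: 41.43
tool_pos: [0.3429, -0.2969, 0.0454]
eef_rot: [0.972, -0.237, -0.0, 0.0]
contact_force: [-0.5, 0.4, -0.1]
opening: 0.55
finger_force: 0.0
```

send_rows --rows "0 0 -0.13 0;0 0 -0.26 0;0 0 -0.39 0;0 0 -0.42 0;0 0 -0.42 0;0 0 -0.42 0"

```text
clock: 41.93
tool_pos: [0.3431, -0.2969, 0.1717]
eef_rot: [0.972, -0.237, 0.0, 0.0]
contact_force: [-0.1, -0.1, 0.5]
opening: 0.548
finger_force: 0.0
```

```bash
python3 -c "
from find import *
p,d=snap('top'); np.savez('/tmp/top7.npz',p=p,d=d)
H,S,V=masks(p); crect('top',(S>130),.020,'bar',100,(262,125,315,280));tins(p,.0795,(320,150,454,292))
print([sensors.get_state()['contact_force']])
cv2.imwrite('pics/all3.png',cv2.cvtColor(cv2.resize(p[60:310,60:470],None,fx=1.9,fy=1.9,interpolation=cv2.INTER_CUBIC),cv2.COLOR_RGB2BGR))
plan([(.5385,-.036,.17,-9.27),(.5385,-.036,.006,-9.27)])"
```

```text
top bar A 403.0 px [289. 202.] c [538.2 -35.7] wh [347.6  16.2] ang -9.12
top red A 72.5 px [401. 229.] c [ 452.4 -347.8] wh [34.4 34. ] ang -8.17
top copper A 284.5 px [407. 217.] c [ 489.8 -365.5] wh [67.7 50.6] ang -31.87
top green A 157.5 px [418. 196.] c [ 545.6 -398.8] wh [39.1 38.8] ang -27.26
[array([ 0.20531426,  0.31888068, -0.37078226])]
cur [  0.3426  -0.2965   0.1709 -27.3725] q7 -1.74 open 48.5 t 42.0
[ 0.538 -0.036  0.17  -9.27 ] row [ 0.181 -1.071  0.003] -0.0503 n>= 8.0
[ 5.38e-01 -3.60e-02  6.00e-03 -9.27e+00] row [0.    0.    0.547] 0.0 n>= 4.0
```

View pics/all3.png

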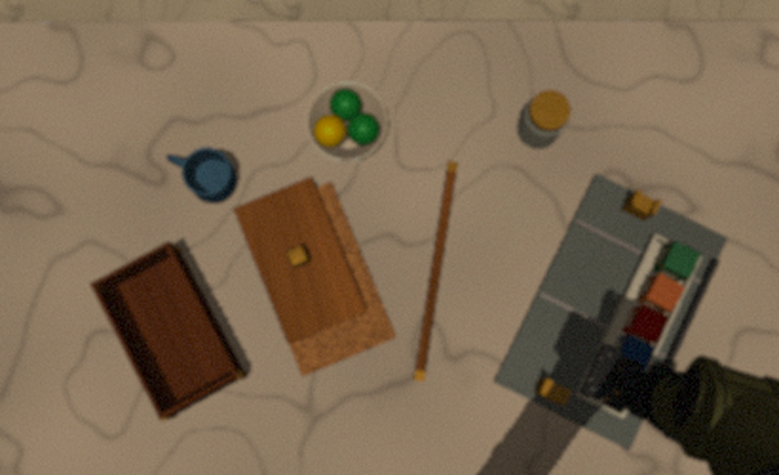

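The tray is home, the bar is unmoved, and the bystanders are in place. Next is the bar.

send_rows --rows "0.09 -0.535 0 -0.02;0.09 -0.535 0 -0.04;0.09 -0.535 0 -0.05;0.09 -0.535 0 -0.05;0.09 -0.535 0 -0.05"

```text
clock: 42.4
tool_pos: [0.4463, -0.1579, 0.1702]
eef_rot: [0.997, -0.075, 0.002, -0.003]
contact_force: [0.0, -0.5, 0.6]
opening: 0.549
finger_force: 0.0
```

send_rows --rows "0.25 -0.48 0.2 0;0.25 -0.48 0.2 0;0.25 -0.48 0.2 0;0.25 -0.48 0.2 0;0.25 -0.48 0.2 0;0.25 -0.48 0.2 0;0.25 -0.48 0.2 0;0.25 -0.48 0.2 0"

```text
clock: 43.07
tool_pos: [0.5366, -0.0389, 0.1108]
eef_rot: [0.997, -0.083, -0.001, 0.001]
contact_force: [-0.3, -0.8, 0.8]
opening: 0.548
finger_force: 0.0
```

```bash
python3 -c "
from h import *
plan([(.5383,-.0358,.06,-9.2),(.5383,-.0358,.004,-9.2)])"
```

```text
cur [ 0.5366 -0.0389  0.1108 -9.4804] q7 -2.05 open 48.3 t 43.1
[ 0.538 -0.036  0.06  -9.2  ] row [ 0.004 -0.011  0.169] -0.0008 n>= 2.0
[ 5.38e-01 -3.60e-02  4.00e-03 -9.20e+00] row [0.    0.    0.187] 0.0 n>= 2.0
```

send_rows --rows "0.004 -0.01 0.1 -0.0008;0.004 -0.01 0.2 -0.0008;0.004 -0.01 0.28 -0.0008;0.004 -0.01 0.33 -0.0008;0.004 -0.01 0.353 -0.0008;0.004 -0.01 0.353 -0.0008;0.004 -0.01 0.353 -0.0008;0.004 -0.01 0.353 -0.0008"

```text
clock: 43.73
tool_pos: [0.5406, -0.0346, 0.0068]
eef_rot: [0.997, -0.08, 0.001, 0.0]
contact_force: [-0.0, -0.2, 0.9]
opening: 0.55
finger_force: 0.0
```

send_rows --rows "0 0 0 0;0 0 0 0;0 0 0 0;0 0 0 0;0 0 0 0;0 0 0 0;0 0 0 0;0 0 0 0" --jaw 1 --force 35

```text
clock: 44.4
tool_pos: [0.5401, -0.0342, 0.0058]
eef_rot: [0.997, -0.079, 0.0, 0.0]
contact_force: [-0.9, -1.7, 4.1]
opening: 0.177
finger_force: 35.0
```

```bash
python3 -c "
from h import *
s=sensors.get_state();print(s['finger_force'],s['contact_force'])
plan([(.5383,-.0358,.17,-9.2)])"
```

```text
34.9990850687027 [-0.86821066 -1.71595072  4.1200958 ]
cur [ 5.4010e-01 -3.4200e-02  5.8000e-03 -9.0844e+00] q7 -2.1 open 15.5 t 44.4
[ 0.538 -0.036  0.17  -9.2  ] row [-0.005  0.006 -0.547] 0.0003 n>= 4.0
```

send_rows --rows "0 0 -0.1 0;0 0 -0.2 0;0 0 -0.32 0;0 0 -0.44 0;0 0 -0.55 0;0 0 -0.62 0;0 0 -0.62 0;0 0 -0.62 0"

```text
clock: 45.07
tool_pos: [0.5403, -0.0337, 0.1921]
eef_rot: [0.997, -0.079, 0.001, -0.0]
contact_force: [-0.0, 0.6, -1.7]
opening: 0.178
finger_force: 35.0
```

```bash
python3 -c "
from h import *
s=sensors.get_state();print(s['finger_force'],s['contact_force'])
p,d=snap('scene'); 
cv2.imwrite('pics/bar1.png',cv2.cvtColor(cv2.resize(p[60:260,60:320],None,fx=3,fy=3,interpolation=cv2.INTER_CUBIC),cv2.COLOR_RGB2BGR))
print('jar',ray('top',349,118,.11))
plan([(.4938,-.2794,.19,-27.2)])"
```

```text
34.99411940574646 [-0.0314404   0.56122371 -1.72478447]
jar [ 0.76664503 -0.20267626  0.11      ]
cur [ 0.5393 -0.0338  0.1908 -9.048 ] q7 -2.01 open 15.3 t 45.1
[  0.494  -0.279   0.19  -27.2  ] row [-0.021  0.832  0.003] 0.0504 n>= 6.0
```

View pics/bar1.png

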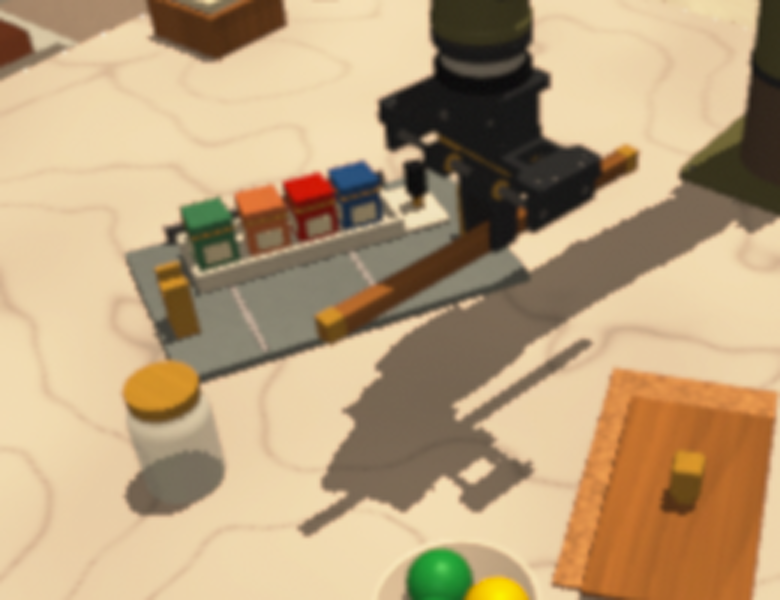

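The bar is held level, with tins and tray in order at (210-360,210) and the lid at (680,480). Carrying it over the forks.

send_rows --rows "-0.002 0.08 0 0.004;-0.005 0.19 0 0.011;-0.008 0.31 0 0.018;-0.012 0.43 0 0.026;-0.015 0.55 0 0.034;-0.018 0.67 0 0.042;-0.02 0.76 0 0.048;-0.021 0.832 0 0.0504;-0.021 0.832 0 0.0504;-0.021 0.832 0 0.0504"

```text
clock: 45.95
tool_pos: [0.4927, -0.2802, 0.1893]
eef_rot: [0.972, -0.237, -0.002, -0.0]
contact_force: [0.2, 0.8, -2.0]
opening: 0.175
finger_force: 35.0
```

send_rows --rows "0 0 0.08 0;0 0 0.16 0;0 0 0.24 0;0 0 0.28 0;0 0 0.28 0;0 0 0.28 0;0 0 0.28 0"

```text
clock: 46.53
tool_pos: [0.4952, -0.2783, 0.1079]
eef_rot: [0.972, -0.234, 0.0, -0.0]
contact_force: [-0.3, -0.1, -0.9]
opening: 0.175
finger_force: 35.0
```

```bash
python3 -c "
from h import *
s=sensors.get_state();print(s['finger_force'],s['contact_force'])
p,d=snap('top'); np.savez('/tmp/top8.npz',p=p)
q,d=snap('scene'); np.savez('/tmp/sc8.npz',p=q)
a=cv2.resize(p[145:295,315:435],None,fx=4,fy=4,interpolation=cv2.INTER_CUBIC)
cv2.imwrite('pics/seat.png',cv2.cvtColor(a,cv2.COLOR_RGB2BGR))
plan([(.4938,-.2794,.085,-27.2)])"
```

```text
34.99413549900055 [-0.30657634 -0.08911353 -0.91997112]
cur [  0.4954  -0.2791   0.1085 -27.1618] q7 -1.86 open 15.6 t 46.6
[  0.494  -0.279   0.085 -27.2  ] row [-0.004  0.003  0.078] 0.0001 n>= 1.0
```

View pics/seat.png

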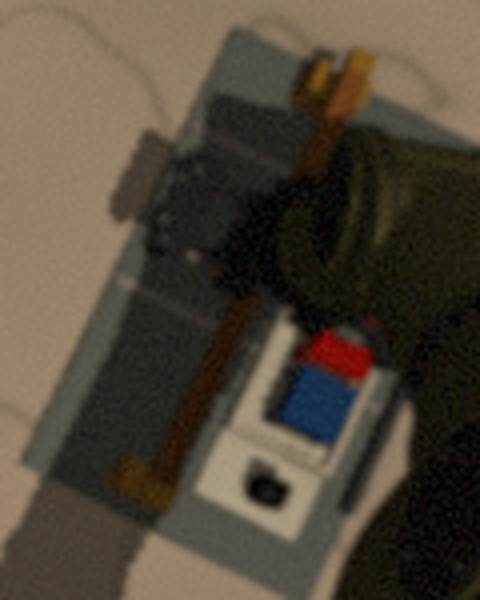

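The bar (near half 238,305 to 170,480) hangs parallel over the seat line. Its near end passes the lower post's right side, which is at least partly perspective. I'll check that numerically.

Run:
```python
from h import *
p=np.load('/tmp/top8.npz')['p']; H,S,V=masks(p)
m=(S>140)&(V>25); m[:, :340]=0; m[:,385:]=0; m[:212]=0; m[262:]=0
n,l,s,_=cv2.connectedComponentsWithStats(m.astype(np.uint8)); 
for i in range(1,n):
    if s[i,4]<60: continue
    ys,xs=np.nonzero(l==i); w=np.array([ray('top',u,v,.122)[:2]*1000 for u,v in zip(xs,ys)])
    print(s[i],'rect',cv2.minAreaRect(w.astype(np.float32)))
    vx,vy,x0,y0=cv2.fitLine(w.astype(np.float32),cv2.DIST_L2,0,.01,.01).ravel(); print('line',x0,y0,np.degrees(np.arctan2(vy,vx)))
    nrm=np.array([-vy,vx]); nrm*=np.sign(nrm[1])
    for q in [(350.3,-205.6),(631.8,-350),(495.4,-279.1)]: print(q,'post minus bar along +y normal',((np.array(q)-[x0,y0])@nrm).round(1))
# posts from initial images, both views, brass mask
for n,f,rois in (('top','/tmp/top0.npz',[(385,155,412,180),(338,255,366,280)]),('scene','/tmp/scene0.npz',[(105,140,132,178),(208,112,230,146)])):
    p=np.load(f)['p']; H,S,V=masks(p)
    for r in rois:
        a=p[r[1]:r[3],r[0]:r[2]]; mm=(S>140); k=np.zeros_like(mm); k[r[1]:r[3],r[0]:r[2]]=mm[r[1]:r[3],r[0]:r[2]]
        ys,xs=np.nonzero(k); print(n,r,'u',xs.min(),xs.max(),'v',ys.min(),ys.max(), 'V hist',np.percentile(V[k],[5,25,50,75,95]))
print([proj('top',[x,y,z]).tolist() for x,y in [(.3503,-.2056),(.634,-.3515)] for z in (.012,.06,.074)])
P=cv2.resize(np.load('/tmp/top0.npz')['p'][150:182,382:414],None,fx=12,fy=12,interpolation=cv2.INTER_CUBIC)
Q=cv2.resize(np.load('/tmp/top0.npz')['p'][250:282,336:368],None,fx=12,fy=12,interpolation=cv2.INTER_CUBIC)
cv2.imwrite('pics/posts.png',cv2.convertScaleAbs(cv2.cvtColor(np.hstack([P,Q]),cv2.COLOR_RGB2BGR),alpha=1.5))
```

```text
[353 218  27  44 268] rect ((421.98370361328125, -238.39239501953125), (18.371212005615234, 136.11241149902344), 62.881690979003906)
line 420.97778 -237.84102 -27.739872
(350.3, -205.6) post minus bar along +y normal -4.4
(631.8, -350) post minus bar along +y normal -1.1
(495.4, -279.1) post minus bar along +y normal -1.9
top (385, 155, 412, 180) u 388 407 v 160 174 V hist [ 42.5   57.75  93.   110.   114.  ]
top (338, 255, 366, 280) u 342 361 v 255 272 V hist [ 38.6   94.   114.   125.   129.35]
scene (105, 140, 132, 178) u 112 125 v 147 171 V hist [ 88.    90.    90.   111.75 174.25]
scene (208, 112, 230, 146) u 208 223 v 120 142 V hist [ 84.    88.75  90.   106.25 176.45]
[[347.3, 265.4], [350.5, 265.8], [351.5, 266.0], [393.4, 170.1], [398.1, 167.2], [399.5, 166.3]]
```

View pics/posts.png

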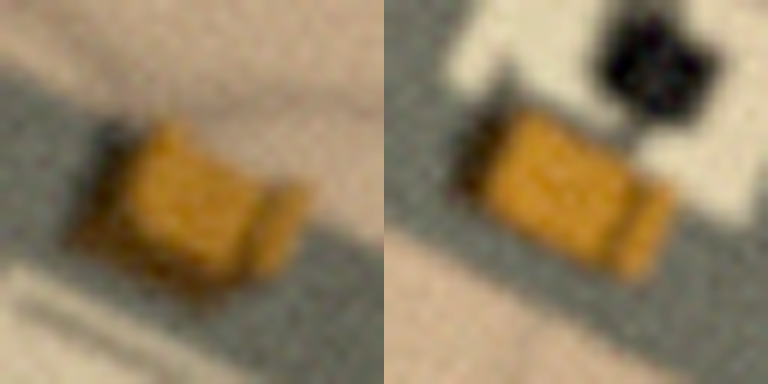

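The enlarged posts give fork centres near (0.352,-0.207) and (0.634,-0.352). That puts the bar about 2 to 3 mm too far toward +y, so I'll correct that and lower gently.

send_rows --rows "0 0.008 0.02 0.0003;0 0.008 0.05 0.0003;0 0.008 0.07 0.0003;0 0.008 0.075 0.0003;0 0.008 0.075 0.0003;0 0.008 0.075 0.0003"

```text
clock: 47.13
tool_pos: [0.4933, -0.2814, 0.0849]
eef_rot: [0.972, -0.236, -0.0, -0.0]
contact_force: [0.3, 0.3, -2.4]
opening: 0.176
finger_force: 35.0
```

send_rows --rows "0 0 0.01 0;0 0 0.02 0;0 0 0.03 0;0 0 0.04 0;0 0 0.04 0;0 0 0.04 0"

```text
clock: 47.63
tool_pos: [0.4933, -0.2814, 0.0729]
eef_rot: [0.972, -0.236, -0.0, -0.0]
contact_force: [0.0, 0.9, -1.1]
opening: 0.181
finger_force: 35.0
```

```bash
python3 -c "
from h import *
s=sensors.get_state();print(s['finger_force'],s['contact_force'],s['moment'])
plan([(.4941,-.2814,.0665,-27.3)])"
```

```text
34.994160532951355 [ 0.04209978  0.8637516  -1.14102702] [ 0.04783677 -0.0110405   0.01043448]
cur [  0.4933  -0.2814   0.0729 -27.3102] q7 -1.87 open 15.9 t 47.6
[  0.494  -0.281   0.066 -27.3  ] row [ 0.002 -0.001  0.021] -0.0 n>= 1.0
```

send_rows --rows "0 0 0.01 0;0 0 0.018 0;0 0 0.022 0;0 0 0.022 0;0 0 0.022 0"

```text
clock: 48.05
tool_pos: [0.4934, -0.2814, 0.0664]
eef_rot: [0.972, -0.236, -0.0, 0.0]
contact_force: [-0.6, 0.4, -1.2]
opening: 0.182
finger_force: 35.0
```

send_rows --rows "0 0 0 0;0 0 0 0;0 0 0 0;0 0 0 0;0 0 0 0;0 0 0 0" --jaw 0.1

```text
clock: 48.55
tool_pos: [0.4935, -0.2815, 0.0667]
eef_rot: [0.972, -0.236, 0.0, 0.0]
contact_force: [0.1, -0.5, 0.3]
opening: 0.449
finger_force: 0.0
```

send_rows --rows "0 0 -0.05 0;0 0 -0.15 0;0 0 -0.28 0;0 0 -0.4 0;0 0 -0.4 0;0 0 -0.4 0"

```text
clock: 49.05
tool_pos: [0.4947, -0.2821, 0.1886]
eef_rot: [0.972, -0.236, 0.002, 0.001]
contact_force: [-0.4, 0.6, -0.3]
opening: 0.454
finger_force: 0.0
```

send_rows --rows "-0.35 -0.85 0 0;-0.35 -0.85 0 0;-0.35 -0.85 0 0;-0.35 -0.85 0 0;-0.35 -0.85 0 0;-0.35 -0.85 0 0;-0.35 -0.85 0 0;-0.35 -0.85 0 0;-0.35 -0.85 0 0;-0.35 -0.85 0 0"

```text
clock: 49.88
tool_pos: [0.5162, -0.0078, 0.1854]
eef_rot: [0.972, -0.236, -0.001, 0.001]
contact_force: [-0.2, 0.0, -0.1]
opening: 0.45
finger_force: 0.0
```

```bash
python3 -c "
from find import *
p,d=snap('top'); np.savez('/tmp/top9.npz',p=p)
q,e=snap('scene'); np.savez('/tmp/sc9.npz',p=q)
a=cv2.resize(p[140:295,95:450],(780,340),interpolation=cv2.INTER_CUBIC)
b=cv2.resize(q[85:215,70:268],(390,256),interpolation=cv2.INTER_CUBIC); b2=cv2.resize(q[170:300,230:430],(390,256),interpolation=cv2.INTER_CUBIC)
cv2.imwrite('pics/done.png',cv2.cvtColor(np.vstack([a,np.hstack([b,b2])]),cv2.COLOR_RGB2BGR))
H,S,V=masks(p)
crect('top',(H>15)&(S>150)&(V>75),.067,'lidknob',20,(190,175,240,215))
P=cloud('top',d); print('bar z',np.nanmedian(P[225:240,352:375][(S[225:240,352:375]>140)][:,2]))
plan([(.442,.372,.2,29.7)])"
```

```text
top lidknob A 76.5 px [216. 195.] c [553.3 176.5] wh [29.6 27.8] ang 14.64
bar z 0.07924350772913091
cur [ 5.16500e-01 -8.80000e-03  1.85800e-01 -2.74799e+01] q7 -2.29 open 39.8 t 50.0
[ 0.442  0.372  0.2   29.7  ] row [-0.806 -1.011 -0.047] -0.1588 n>= 10.0
```

View pics/done.png

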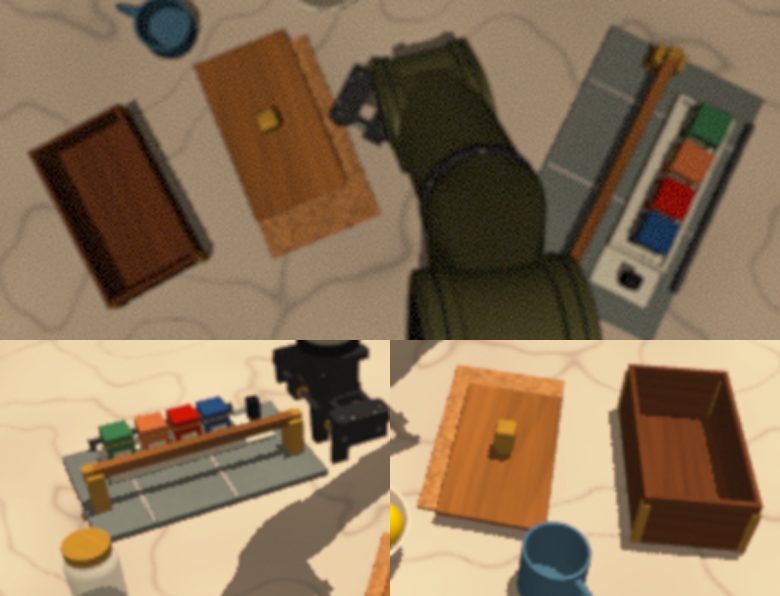

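The bar lies in both forks, the tins are upright and the tray is home. The lid sits flat on the mat with its knob near (268,120) in the crop, and the chest is empty. I'll measure the lid now.

Run:
```python
from h import *
p=np.load('/tmp/top9.npz')['p']; H,S,V=masks(p)
cs=np.array([ray('top',95+u/2.197-.3,140+v/2.194-.3,.023)[:2]*1000 for u,v in [(285,32),(195,68),(262,220),(348,180)]])
e=np.roll(cs,-1,0)-cs
print(cs.round(1),cs.mean(0),[(np.linalg.norm(k).round(1),np.degrees(np.arctan2(k[1],k[0])).round(1)) for k in e])
for u,v in [(210,185),(205,205),(245,225),(255,200)]: print(H[v,u],S[v,u],V[v,u])
m=((S>155)&(V>50)).astype(np.uint8); r=np.zeros_like(m); r[150:262,180:262]=1
m=cv2.morphologyEx(cv2.medianBlur(m*r,5),cv2.MORPH_OPEN,np.ones((5,5)))
from find import crect
crect('top',m,.023,'lid',500)
for z in (.057,.067): crect('top',(H>15)&(S>150)&(V>75),z,'knob',20,(190,175,240,215))
# chest: outer mouth from the empty-chest view, rim at z=.084
p=np.load('/tmp/top7.npz')['p'];H,S,V=masks(p); mm=cv2.medianBlur(((S>120)&(V>25)).astype(np.uint8),3)
crect('top',mm,.084,'chest',500,(95,170,196,290))
```

```text
[[680.6 157.1]
 [630.6 279.2]
 [424.4 185.4]
 [477.8  70.7]] [553.34176362 173.11634448] [(np.float64(131.9), np.float64(112.3)), (np.float64(226.5), np.float64(-155.5)), (np.float64(126.5), np.float64(-65.0)), (np.float64(220.4), np.float64(23.1))]
14 183 110
14 200 115
13 188 121
14 76 147
top lid A 4579.5 px [224. 204.] c [534.2 154.6] wh [280.5 153.6] ang 22.7
top knob A 76.5 px [216. 195.] c [554.6 177.5] wh [29.8 28. ] ang 14.64
top knob A 76.5 px [216. 195.] c [553.3 176.5] wh [29.6 27.8] ang 14.64
top chest A 3800.0 px [148. 233.] c [442.4 365.1] wh [230.  139.1] ang 29.08
```

```bash
python3 -c "
from h import *
plan([(.5534,.1745,.17,23.7),(.5534,.1745,.032,23.7)])"
```

```text
cur [ 5.16500e-01 -8.80000e-03  1.85800e-01 -2.74799e+01] q7 -2.29 open 39.8 t 50.0
[ 0.553  0.174  0.17  23.7  ] row [-0.173 -0.599  0.053] -0.1422 n>= 8.0
[ 0.553  0.174  0.032 23.7  ] row [0.   0.   0.46] 0.0 n>= 4.0
```

send_rows --rows "-0.173 -0.6 0 -0.02;-0.173 -0.6 0 -0.04;-0.173 -0.6 0 -0.06;-0.173 -0.6 0 -0.08;-0.173 -0.6 0 -0.1;-0.173 -0.6 0 -0.12;-0.173 -0.6 0 -0.135;-0.173 -0.6 0 -0.142;-0.173 -0.6 0 -0.142;-0.173 -0.6 0 -0.142" --jaw -0.3

```text
clock: 50.82
tool_pos: [0.5539, 0.1752, 0.1861]
eef_rot: [0.979, 0.204, -0.0, 0.0]
contact_force: [-0.1, 0.4, 0.3]
opening: 0.647
finger_force: 0.0
```

```bash
python3 -c "
from h import *
plan([(.5534,.1745,.032,23.7)])"
```

```text
cur [ 0.5539  0.1752  0.1861 23.5737] q7 -1.9 open 57.0 t 50.8
[ 0.553  0.174  0.032 23.7  ] row [-0.002  0.002  0.514] -0.0004 n>= 4.0
```

send_rows --rows "-0.002 0.002 0.13 0;-0.002 0.002 0.26 0;-0.002 0.002 0.37 0;-0.002 0.002 0.46 0;-0.002 0.002 0.5 0;-0.002 0.002 0.512 0;-0.002 0.002 0.512 0;-0.002 0.002 0.512 0"

```text
clock: 51.48
tool_pos: [0.5544, 0.1765, 0.0342]
eef_rot: [0.979, 0.206, 0.001, -0.0]
contact_force: [0.8, -0.7, 0.5]
opening: 0.647
finger_force: 0.0
```

send_rows --rows "0 0 0 0;0 0 0 0;0 0 0 0;0 0 0 0;0 0 0 0;0 0 0 0;0 0 0 0;0 0 0 0" --jaw 1 --force 40

```text
clock: 52.15
tool_pos: [0.5535, 0.1764, 0.0334]
eef_rot: [0.979, 0.206, 0.0, -0.0]
contact_force: [-0.7, 0.4, 5.2]
opening: 0.293
finger_force: 39.9
```

send_rows --rows "0 0 -0.05 0;0 0 -0.15 0;0 0 -0.25 0;0 0 -0.35 0;0 0 -0.43 0;0 0 -0.48 0;0 0 -0.48 0;0 0 -0.48 0"

```text
clock: 52.82
tool_pos: [0.5531, 0.1759, 0.1766]
eef_rot: [0.979, 0.206, -0.0, 0.0]
contact_force: [0.2, -0.1, -3.4]
opening: 0.285
finger_force: 39.9
```

```bash
python3 -c "
from h import *
s=sensors.get_state();print(s['finger_force'],s['contact_force'])
plan([(.4415,.3705,.175,29.5),(.4415,.3705,.115,29.5)])"
```

```text
39.889974826946855 [ 0.17724597 -0.12617865 -3.36898609]
cur [ 0.5531  0.1759  0.1766 23.7986] q7 -1.91 open 25.1 t 52.8
[ 0.442  0.37   0.175 29.5  ] row [-0.079 -0.744  0.005] -0.0158 n>= 6.0
[ 0.442  0.37   0.115 29.5  ] row [0.  0.  0.2] 0.0 n>= 2.0
```

send_rows --rows "-0.008 -0.08 0 -0.002;-0.02 -0.19 0 -0.004;-0.033 -0.31 0 -0.007;-0.045 -0.43 0 -0.009;-0.058 -0.55 0 -0.012;-0.07 -0.66 0 -0.014;-0.079 -0.744 0 -0.0158;-0.079 -0.744 0 -0.0158;-0.079 -0.744 0 -0.0158;-0.079 -0.744 0 -0.0158"

```text
clock: 53.65
tool_pos: [0.4413, 0.3691, 0.175]
eef_rot: [0.967, 0.254, -0.001, 0.002]
contact_force: [0.8, -0.7, -3.0]
opening: 0.289
finger_force: 39.9
```

send_rows --rows "0 0 0.05 0;0 0 0.1 0;0 0 0.15 0;0 0 0.17 0;0 0 0.17 0;0 0 0.17 0"

```text
clock: 54.15
tool_pos: [0.442, 0.3698, 0.1256]
eef_rot: [0.967, 0.254, -0.0, 0.001]
contact_force: [-0.2, 0.4, -3.6]
opening: 0.292
finger_force: 39.9
```

```bash
python3 -c "
from h import *
s=sensors.get_state();print(s['finger_force'],s['contact_force'])
p,d=snap('top'); np.savez('/tmp/top10.npz',p=p)
q,d=snap('scene'); np.savez('/tmp/sc10.npz',p=q)
a=cv2.resize(p[170:290,95:205],(440,480),interpolation=cv2.INTER_CUBIC); b=cv2.resize(q[160:290,335:430],(351,480),interpolation=cv2.INTER_CUBIC)
cv2.imwrite('pics/lidhover.png',cv2.cvtColor(np.hstack([a,b]),cv2.COLOR_RGB2BGR))
plan([(.4415,.3705,.1024,29.5)])"
```

```text
39.890017211437225 [-0.15103241  0.36659002 -3.6137467 ]
cur [ 0.4422  0.3709  0.1265 29.4456] q7 -2.23 open 25.5 t 54.2
[ 0.442  0.37   0.102 29.5  ] row [-0.003 -0.     0.08 ] -0.0002 n>= 1.0
```

View pics/lidhover.png

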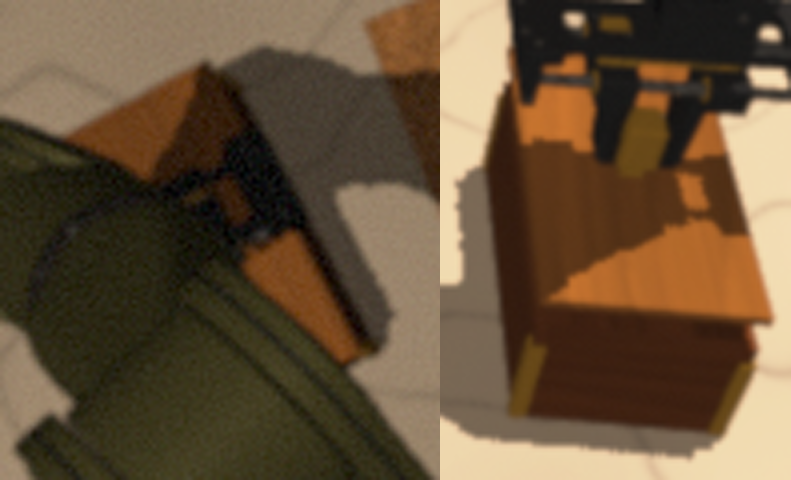

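The lid hovers over the mouth and roughly overlays the chest outline in both views. I'll lower it while watching the force.

send_rows --rows "-0.001 0.001 0.02 0;-0.001 0.001 0.04 0;-0.001 0.001 0.055 0;-0.001 0.001 0.065 0;-0.001 0.001 0.065 0;-0.001 0.001 0.065 0"

```text
clock: 54.75
tool_pos: [0.4412, 0.3704, 0.1061]
eef_rot: [0.967, 0.255, -0.0, 0.0]
contact_force: [0.1, 0.7, -3.3]
opening: 0.288
finger_force: 39.9
```

```bash
python3 -c "
from h import *
s=sensors.get_state();print(s['finger_force'],s['contact_force'],s['moment'])
plan([(.4415,.3705,.1024,29.5)])"
```

```text
39.88995392806828 [ 0.14277753  0.66170738 -3.3469854 ] [0.02342966 0.022116   0.00740397]
cur [ 0.4412  0.3704  0.1061 29.5047] q7 -2.24 open 25.3 t 54.8
[ 0.442  0.37   0.102 29.5  ] row [0.001 0.    0.012] 0.0 n>= 1.0
```

send_rows --rows "0 0 0.006 0;0 0 0.011 0;0 0 0.013 0;0 0 0.013 0;0 0 0.013 0"

```text
clock: 55.17
tool_pos: [0.4414, 0.3705, 0.1025]
eef_rot: [0.967, 0.255, 0.0, 0.0]
contact_force: [0.3, 0.1, -3.4]
opening: 0.293
finger_force: 39.9
```

send_rows --rows "0 0 0 0;0 0 0 0;0 0 0 0;0 0 0 0;0 0 0 0;0 0 0 0" --jaw -0.1

```text
clock: 55.67
tool_pos: [0.4415, 0.3706, 0.1026]
eef_rot: [0.967, 0.255, 0.0, -0.0]
contact_force: [0.5, -0.5, 0.1]
opening: 0.545
finger_force: 0.0
```

send_rows --rows "0 0 -0.1 0;0 0 -0.25 0;0 0 -0.4 0;0 0 -0.5 0;0 0 -0.5 0;0 0 -0.5 0"

```text
clock: 56.17
tool_pos: [0.4423, 0.3715, 0.2548]
eef_rot: [0.967, 0.254, 0.002, -0.001]
contact_force: [0.3, -0.4, -0.2]
opening: 0.548
finger_force: 0.0
```

send_rows --rows "-0.4 0.9 0 0;-0.4 0.9 0 0;-0.4 0.9 0 0;-0.4 0.9 0 0;-0.4 0.9 0 0;-0.4 0.9 0 0;-0.4 0.9 0 0;-0.4 0.9 0 0;-0.4 0.9 0 0;-0.4 0.9 0 0"

```text
clock: 57.0
tool_pos: [0.4693, 0.0768, 0.2516]
eef_rot: [0.967, 0.254, -0.001, -0.0]
contact_force: [-0.4, 1.1, -0.9]
opening: 0.548
finger_force: 0.0
```

```bash
python3 -c "
from find import *
p,d=snap('top'); q,e=snap('scene')
H,S,V=masks(p)
crect('top',(S>130)&(V>55),.092,'lid',500,(90,170,200,290))
P=cloud('top',d)
for u,v in [(125,215),(150,200),(170,255),(150,268),(147,240)]: print(P[v-2:v+3,u-2:u+3,2].mean().round(4),end=' ')
a=cv2.resize(p[60:310,60:470],(700,300),interpolation=cv2.INTER_CUBIC); b=cv2.resize(q[80:300,70:430],(490,300),interpolation=cv2.INTER_CUBIC)
cv2.imwrite('pics/final.png',cv2.cvtColor(np.vstack([a,np.hstack([b,np.zeros((300,210,3),np.uint8)])]),cv2.COLOR_RGB2BGR))
print(sensors.get_state()['clock'])"
```

```text
top lid A 3853.0 px [147. 234.] c [442.7 366.4] wh [232.5 138.8] ang 28.93
0.0908 0.0906 0.092 nan 0.0906 57.1
```

View pics/final.png

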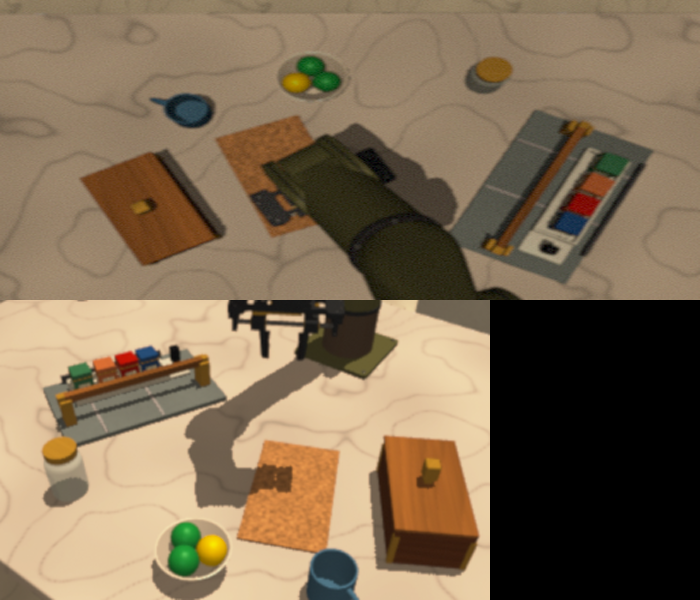

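The lid is closed flat, with its top at about 91 mm. The bar is in both forks, the tray is home with four upright tins, and the bystanders are untouched. Handing in.

```bash
python3 -c "
from plant import finish_job
print(finish_job())"
```

```text
the job is handed in; nothing more can be done
None
```

I handed the job in at about 57 s with every step done: all four tins upright in the home tray, the bar down in both forks, the lid back on the chest, and the bowl, cup and jar not disturbed.

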